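Clear and close the stake box

ROBOT

A 6-joint arm with a two-finger parallel gripper is mounted at the origin on the work surface. World frame = base frame: x ahead of the robot, y to its left, z up, the work surface at z = 0. Lengths are in m, angles in rad, forces in N, time in s.
With the tool pointing down it reaches from about 0.375 to 0.9 m from the base axis. Payload 3.1 kg.
Tool frame: the origin (TCP) lies at the very end of the fingers, on their centre line; the grasp point (between the pads) lies 19 mm behind it (manip.grasp_offset is the distance from the TCP to the grasp point, in m); y points along the fingers, z is the direction in which the jaws open and shut, and the axes are right-handed (so a half turn about y gives the same grasp; the last joint's range is limited). The gripper opens to 85 mm and grips with 20 to 120 N. Pads are 22 mm wide; open, the fingers measure 114 mm over their backs; the gripper's body (76 mm by 85 mm) begins 54 mm behind the grasp point. The pads swing forward as they close: fully open they stand 13 mm farther back than shut.
Start: joints at [-1.44, 0.527, 1.433, -0, 1.181, -0.178], TCP at [0.191, -0.595, 0.231] pointing down, gripper open.
Joint ranges: [-3.08, 3.08], [-0.75, 2.2], [0.22, 2.44], [-1.43, 4.57], [0, 2.65], [-2.85, 2.85]. Speed limits (rad/s): [2.79, 2.79, 3.14, 3.14, 3.14, 3.14].

INTERFACE

Orientations are given as a unit quaternion [x, y, z, w].
In Python, from station import manip gives the robot as it stands.
- The arm moves only by the tool apply_moves, never from a script. Its argument "motion" is a list of rows, each a list of 5 numbers: the finger opening in mm, from 0 to 85.4, then the shift along the tool's x, y, z in units of 30 mm (1.0 is 30 mm), then the turn about the tool's y in units of 10 degrees (1.0 is 10 degrees). In form: [[fingers, x, y, z, twist], ...]. A call has 1 to 12 rows; each row is the pose to reach, as a shift and turn from the pose commanded when the call began, along the tool's axes at that moment; what a row does not reach only later rows make up. A row lasts 1/8 s, in which the tool goes at most 62.5 mm and 10.7 degrees, less where a joint would pass 70% of its speed; a pose out of reach is approached as far as the arm can. A call with a gripper value outside its range is refused whole. The fingers move at their own pace and stop on an object; "squeeze" is the grip in N (left out, the last holds). Time passes only in rows, so rows that repeat a pose let the fingers close. It gives the time, the measured TCP pose, the force and the opening at its end, in the units of the state.
- manip.sense(): the state, without advancing time (a new reading comes with each control period).
- manip.snapshot(name): name is "scene" or "top" or "wrist"; returns the picture (480x640x3 uint8, red, green, blue); there is no depth.
- manip.get_calibration(name): a dict with "intrinsics" (3x3 intrinsics, pixels), "extrinsics" (4x4, takes a point from camera to world coordinates). Camera axes: x right, y up, looking along -z (the intrinsics and any distortion apply to the point x, -y, -z); pixel columns grow to the right and rows downward; lengths in m; the calibration is good to about 2 mm. A picture is of the moment at which its call begins: read the wrist's pose just before it. get_calibration takes no time and is no camera call; for the wrist camera it gives the pose at the moment of the call.
- manip.sign_off(): hands the job in, once; it reports no verdict.
The state is a dict: "t": time; "q": joint angles; "qd": joint speeds; "tau": joint torques, N m; "tcp_pos": TCP position; "tool_rot": TCP orientation; "force": force on the tool from outside, world axes, zero at the start; "ft_torque": the same for the moment, N m; "finger_gap": opening from 0.0 (shut) to 1.0 (fully open).
Only numpy, scipy, OpenCV 4.12 (cv2) and the standard library are available. Lean on these libraries where they do the work, as an engineer would, in place of code of your own. Each camera call takes 0.05 s, during which the arm holds its last target.

TASK

The sanding bar was left lying on the stakes in the wooden stake box, so its lid cannot close. Lift the bar out and snap it squarely into both spring clips of the sloping tool rest, then put the lid on the box so that it sits fully home all round. The stakes stay in the box, and everything else on the bench is left where it is.

Things in the scene. Friction and masses are not known exactly. Their poses are not given: they have to be found in the camera images.
- bar: sanding bar: black round rod, 24 mm diameter, 116 mm long between two blue square end blocks (38 x 38 x 16 mm); 148 mm overall, 0.16 kg. Origin mid-rod on its axis, x along the rod (ends alike). It starts flat on the stakes, along the box within 10 degrees, its axis 19 mm above the stakes' tops, sticking 4 mm out above the rim
- stake_box: open box of pale wood, fixed, level, left or right of the tool rest. Outside 206 (x) x 166 (y) x 70 mm high; walls and floor 8 mm: inside 190 x 150 mm, 62 mm deep. Origin at the centre of its underside, x along its length, z up. A red fill line runs inside, 16 mm below the rim; the lid seats only when nothing stands above it
- stake0: square wooden stake, 180 x 33 mm and 28 mm high, one of four lying loose side by side along the box's length on its floor (tops 36 mm above the bench). Origin at the centre of its underside, x along its length
- stake1: square wooden stake, 180 x 33 mm and 28 mm high, one of four lying loose side by side along the box's length on its floor (tops 36 mm above the bench). Origin at the centre of its underside, x along its length
- stake2: square wooden stake, 180 x 33 mm and 28 mm high, one of four lying loose side by side along the box's length on its floor (tops 36 mm above the bench). Origin at the centre of its underside, x along its length
- stake3: square wooden stake, 180 x 33 mm and 28 mm high, one of four lying loose side by side along the box's length on its floor (tops 36 mm above the bench). Origin at the centre of its underside, x along its length
- lid: loose lid, 0.35 kg, flat on the bench, right way up, on the other side of the tool rest. Plug 183 (x) x 143 (y) x 16 mm (3.5 mm to spare each side in the box mouth), on it a plate 206 x 166 x 10 mm that rests on the rim. Origin under the plug's centre, z up. Seated, the origin is 54 mm above the box's origin; fits either way round (half turn)
- lid_grip (a point): middle of the lid's green grip batten, 46 mm above the lid's origin. The batten is 100 mm long (lid x), 24 mm wide (lid y) and 40 mm high, upright on the plate
- clip_seat (a point): where the bar's middle lies when fully in the clips: 34 mm above the face of the tool rest's sloping board. x is the line of the rod, running up the slope, 35 degrees above level, rising away from the robot; y runs level across; z points square out of the board, up and back towards the robot. The rod goes in along -z, sideways to its axis
- clips: sloping board, 176 x 100 mm, of the fixed wooden tool rest (130 mm high; up to 170 mm with the bar in); origin on the middle of its face, axes as clip_seat. Two metal C-clips 14 mm wide stand at x = -44 and 44 mm, 74 mm clear between for fingers; end blocks go outside (7 mm play)
- clip_mouth (a point): middle between the clips at the height of their lips, 8 mm out from clip_seat along its z. Mouth 19 mm wide, opening to z; flares above it reach 20 mm past the seat and 21 mm to each side, so the rod may come in up to 4 mm off-centre. Jaws spring apart about 2.5 mm each; the bar snaps in with about 10 N in all, then bottoms
- jar: amber glass jar, 64 mm diameter, 100 mm high, behind the tool rest; bystander. Origin under its centre
- mug: white mug, 80 mm diameter, 90 mm high, behind the tool rest; bystander. Origin under its centre
- tin: green tin, 84 mm diameter, 70 mm high, at the right edge; bystander. Origin under its centre
- mallet: hammer lying on the left of the bench; bystander
- brush: brush lying crosswise in front of the tool rest, towards the robot; bystander
- offcut: pale wooden offcut 150 x 45 x 30 mm, right; bystander. Origin under its centre
- shears: pruning shears with orange handles, about 180 mm long, right; bystander
Not all that is in view belongs to the job. Leave any turquoise or yellow look-alike of the part that bears clip_seat alone.

How it is judged:
On the way, in this order (a step that is already met when the one before it is completed fails the run):
1. the bar is snapped home in both clips (z of bar in the frame of clip_seat between -0.004 and 0.004 m and y of bar in the frame of clip_seat between -0.004 and 0.004 m and x of bar in the frame of clip_seat between -0.012 and 0.012 m and angle between the x axis of bar and the x axis of clip_seat, either way round below 0.08 rad), for 0.2 s.
2. the lid is seated on the box (z of lid in the frame of stake_box between 0.048 and 0.058 m and angle between the z axis of lid and the z axis of stake_box, either way round below 0.03 rad and x of lid in the frame of stake_box between -0.008 and 0.008 m and y of lid in the frame of stake_box between -0.008 and 0.008 m and angle between lid's own z axis and vertical below 0.1 rad), for 0.2 s.
At the end, for the whole second after the job is handed in: Bar in both clips (middle within 4 mm across and in depth, 12 mm along, 0.08 rad in line); lid level on the box, plug in the mouth (height within 4 mm, 0.03 rad, centred within 8 mm); four stakes in the box below the fill line; lid and bar at rest (all of step 1 and all of step 2 and z of stake0 in the frame of stake_box between 0 and 0.026 m and horizontal distance between each of stake0, stake1, stake2, stake3 and stake_box below 0.08 m and z of stake1 in the frame of stake_box between 0 and 0.026 m and z of stake2 in the frame of stake_box between 0 and 0.026 m and z of stake3 in the frame of stake_box between 0 and 0.026 m and linear speed of each of lid, bar below 0.02 m/s); the robot touches nothing.
It fails at once if a bystander is moved by more than 40 mm (distance of any of jar, mug, tin, mallet, brush, offcut, shears from where it was at the start of the episode above 0.04 m).
It also fails if it takes over 64 s, if anything falls off the work surface, if the arm or the gripper's body presses on something with over 40 N, if the wrist force passes 120 N, or if a joint passes its speed limit or range.

## Working session

There is one attempt and no reset: what is moved stays moved. The work goes in short steps, Python scripts to look and compute and a tool call to move; the robot and the scene stay as the last step left them, time stands still between calls to the robot, and variables do not carry over. Pictures are saved under pics/ and viewed, and the job is handed in when it is done.

Besides the shell and the picture viewer there is one more tool, called after "Call:" by a JSON object that holds its "api" and its "payload", one argument or row to a line. apply_moves: Moves the arm, as the interface text tells. Its arguments: {"type":"object","properties":{"motion":{"type":"array"},"squeeze":{"type":"number"}},"required":["motion"]}

```bash
ls; mkdir -p pics
cat > h.py <<'E'
import numpy as np, cv2
from station import manip
def snap(n,f):
    im=manip.snapshot(n); cv2.imwrite('pics/'+f,cv2.cvtColor(im,cv2.COLOR_RGB2BGR)); return im
E
python3 - <<'E'
from h import *
s=manip.sense(); print({k:np.round(v,4) for k,v in s.items()})
for n in ('scene','top','wrist'):
    c=manip.get_calibration(n); print(n,{k:np.round(v,4).tolist() for k,v in c.items()})
    snap(n,n+'0.png')
E
```

```text
pics
{'t': np.float64(0.0), 'q': array([-1.4395,  0.5285,  1.4339,  0.    ,  1.1814, -0.1785]), 'qd': array([ 0.0009, -0.0013, -0.0001, -0.0007, -0.0005,  0.0007]), 'tau': array([ 1.50000e-03, -4.42348e+01, -1.78027e+01, -2.00000e-04,
        8.20000e-03, -0.00000e+00]), 'tcp_pos': array([ 0.1905, -0.5945,  0.2303]), 'tool_rot': array([-0.1091,  0.6994, -0.6979,  0.1091]), 'force': array([-0.1689,  0.4597, -0.4851]), 'ft_torque': array([-0.0001,  0.0077, -0.0538]), 'finger_gap': np.float64(0.9993)}
scene {'intrinsics': [[555.8907, 0.0, 320.8119], [0.0, 555.8907, 238.1889], [0.0, 0.0, 1.0]], 'extrinsics': [[0.7363, -0.4527, 0.5029, 1.3991], [0.6765, 0.5078, -0.5334, -0.9476], [-0.0139, 0.7329, 0.6802, 1.3175], [0.0, 0.0, 0.0, 1.0]]}
top {'intrinsics': [[608.1432, 0.0, 315.3682], [0.0, 608.1432, 242.9155], [0.0, 0.0, 1.0]], 'extrinsics': [[-0.0023, 0.9979, -0.065, 0.3746], [-1.0, -0.0025, -0.0021, -0.0035], [-0.0023, 0.065, 0.9979, 2.0874], [0.0, 0.0, 0.0, 1.0]]}
wrist {'intrinsics': [[360.9967, 0.0, 323.3673], [0.0, 360.9967, 236.3113], [0.0, 0.0, 1.0]], 'extrinsics': [[0.3037, 0.9018, 0.3074, 0.2695], [-0.9528, 0.288, 0.0965, -0.5703], [-0.0015, -0.3222, 0.9467, 0.3716], [0.0, 0.0, 0.0, 1.0]]}
```

View pics/scene0.png

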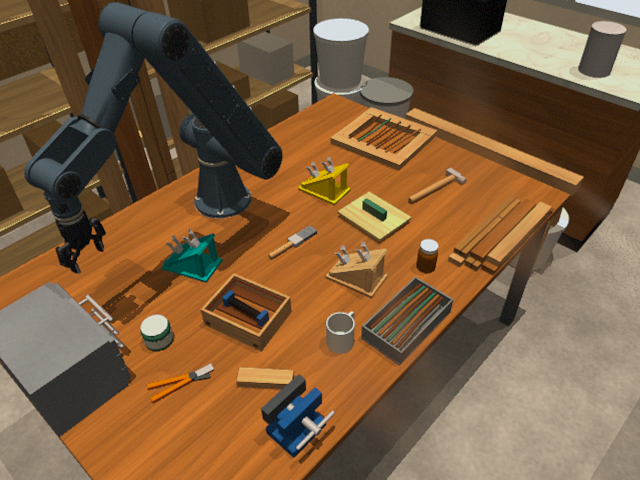

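View pics/top0.png

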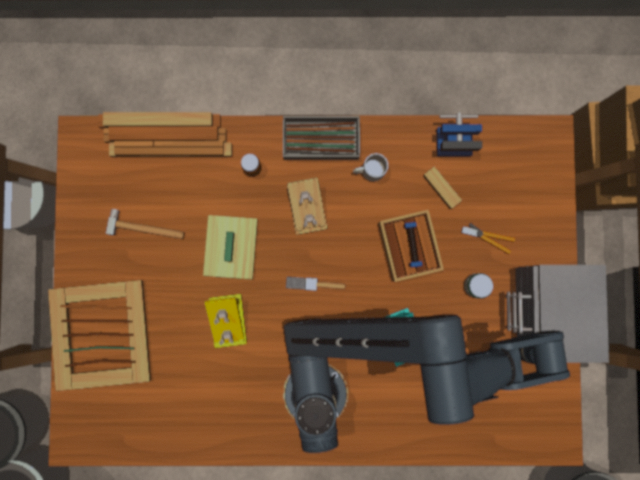

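View pics/wrist0.png

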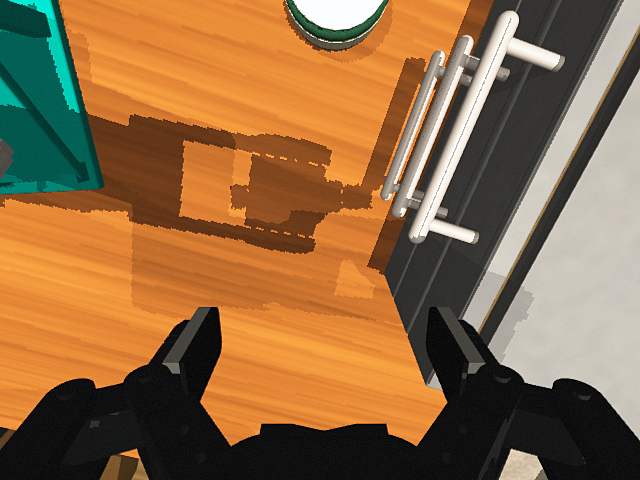

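The top view shows these candidates:
- **Tool rests:** three wedges, at turquoise (405,330), yellow (227,320) and bare wood (307,206). The wooden one fits. It is bare wood, with the jar (250,162) and mug (375,165) behind it and the brush (315,284) in front.
- **Box with bar:** (411,246).
- **Lid:** (230,247).

Next I'll enlarge these and take rough positions.

```bash
cat >> h.py <<'E'
def ray(n,u,v,cal=None):
    c=cal or manip.get_calibration(n); K=np.array(c['intrinsics']);T=np.array(c['extrinsics'])
    d=np.linalg.inv(K)@[u,v,1.]; d=T[:3,:3]@[d[0],-d[1],-d[2]]; return T[:3,3],d
def onz(n,u,v,z,cal=None):
    o,d=ray(n,u,v,cal); return o+d*(z-o[2])/d[2]
def proj(n,p,cal=None):
    c=cal or manip.get_calibration(n); K=np.array(c['intrinsics']);T=np.array(c['extrinsics'])
    q=T[:3,:3].T@(np.asarray(p,float)-T[:3,3]); h=K@[q[0],-q[1],-q[2]]; return h[:2]/h[2]
def tri(rays):
    A=0;b=0
    for o,d in rays:
        d=d/np.linalg.norm(d);P=np.eye(3)-np.outer(d,d);A=A+P;b=b+P@o
    return np.linalg.solve(A,b)
E
python3 - <<'E'
from h import *
from scipy.spatial.transform import Rotation as R
print(np.round(R.from_quat(manip.sense()['tool_rot']).as_matrix(),3))
t=cv2.imread('pics/top0.png'); s=cv2.imread('pics/scene0.png')
a=cv2.resize(t[170:290,195:345],(750,600),interpolation=cv2.INTER_CUBIC)[:, :]
cv2.imwrite('pics/cropA.png',a)
b=cv2.resize(s[225:360,190:400],(800,514),interpolation=cv2.INTER_CUBIC); cv2.imwrite('pics/cropB.png',b)
for nm,u,v,z in [('rest',307,206,.1),('lidbatten',229,246,.066),('box',411,246,.07),('turq',405,330,.1),('tin',481,286,.07),('brush',315,284,.02),('mug',375,167,.09),('jar',250,163,.1)]:
    print(nm,np.round(onz('top',u,v,z),3))
E
```

```text
[[-0.952 -0.     0.305]
 [-0.305  0.002 -0.952]
 [-0.    -1.    -0.002]]
rest [0.626 0.028 0.1  ]
lidbatten [0.497 0.289 0.066]
box [ 0.495 -0.317  0.07 ]
turq [ 0.22  -0.289  0.1  ]
tin [ 0.362 -0.547  0.07 ]
brush [0.37  0.003 0.02 ]
mug [ 0.757 -0.198  0.09 ]
jar [0.769 0.216 0.1  ]
```

View pics/cropA.png

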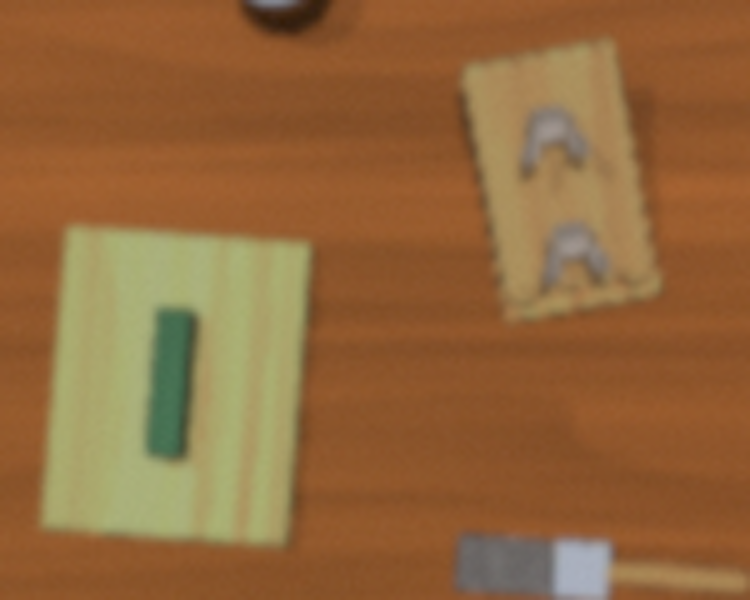

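View pics/cropB.png

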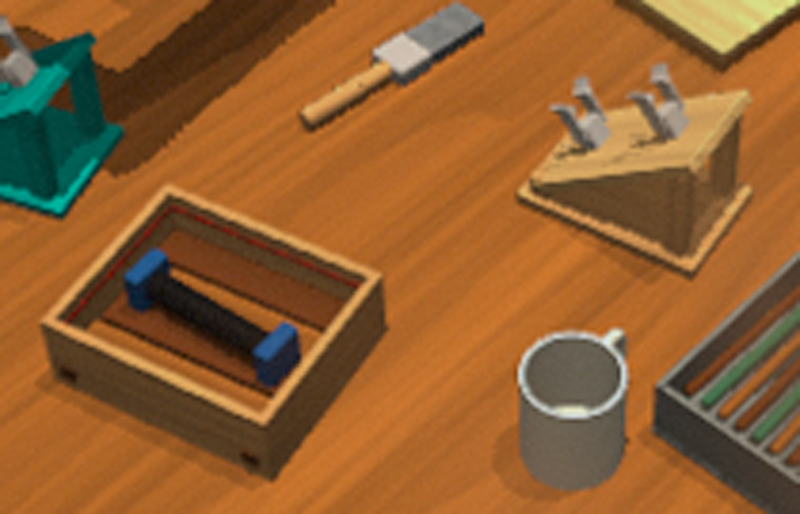

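The wooden rest is bare wood, with clips at crop px (550,140) and (575,255), and its slope rises away from the robot. The bar lies in the wooden box with its blue blocks visible. I'll move above the box for a close wrist view.

Call:
{"api": "apply_moves", "payload": {
  "motion": [
    [85,-11.7,-3.5,-6.0,1.06],
    [85,-11.7,-3.5,-6.0,1.06],
    [85,-11.7,-3.5,-6.0,1.06],
    [85,-11.7,-3.5,-6.0,1.06],
    [85,-11.7,-3.5,-6.0,1.06],
    [85,-11.7,-3.5,-6.0,1.06],
    [85,-11.7,-3.5,-6.0,1.06],
    [85,-11.7,-3.5,-6.0,1.06],
    [85,-11.7,-3.5,-6.0,1.06]
  ],
  "squeeze": 20
}}

```text
t: 1.27
tcp_pos: [0.4694, -0.3169, 0.3357]
tool_rot: [-0.045, 0.706, -0.706, 0.044]
force: [-0.2, -1.0, 0.0]
finger_gap: 0.991
```

```bash
cat >> h.py <<'E'
from scipy.spatial.transform import Rotation as R
def tool():
    s=manip.sense(); return s['t'],np.array(s['tcp_pos']),R.from_quat(s['tool_rot']).as_matrix(),s
def wsnap(f):
    import pickle
    c=manip.get_calibration('wrist'); im=snap('wrist',f); pickle.dump(c,open('pics/'+f+'.cal','wb')); return im,c
def report():
    t,p,M,s=tool(); print('t',round(t,2),'tcp',p.round(4),'yawx',round(np.degrees(np.arctan2(M[1,0],M[0,0])),2),'ydir',M[:,1].round(4),'F',s['force'].round(1),'gap',round(float(s['finger_gap']),3),'q',s['q'].round(2))
E
python3 - <<'E'
from h import *
report(); wsnap('w1.png'); snap('top','top1.png')
E
```

```text
t 1.27 tcp [ 0.4694 -0.3169  0.3357] yawx -172.85 ydir [-1.3e-03  3.0e-04 -1.0e+00] F [-0.2 -1.   0. ] gap 0.991 q [-0.79  0.34  1.44 -0.    1.36  0.66]
```

View pics/w1.png

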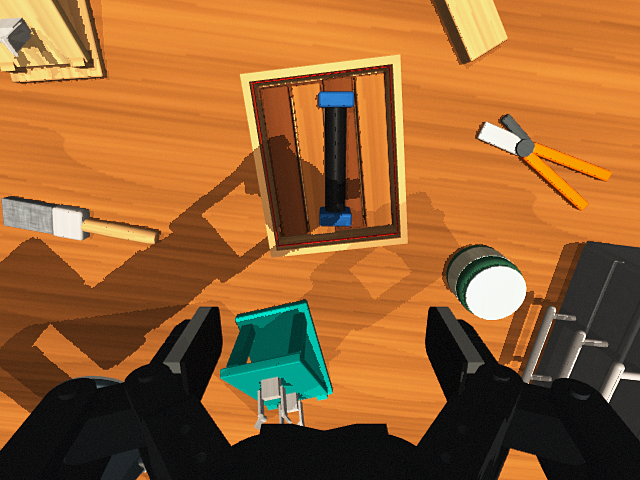

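The wrist view shows the box rim corners at about (241,75), (399,56), (408,242) and (276,255). The bar's blocks are at (337,99) and (336,218). I'll measure them.

Run:
```python
from h import *
import pickle
im=cv2.imread('pics/w1.png'); cal=pickle.load(open('pics/w1.png.cal','rb'))
cv2.imwrite('pics/c2.png',cv2.resize(im[45:265,230:420],None,fx=2.7,fy=2.7,interpolation=cv2.INTER_CUBIC))
h=cv2.cvtColor(im,cv2.COLOR_BGR2HSV)
m=cv2.inRange(h,(100,120,40),(125,255,255)); m[:, :300]=0;m[:,380:]=0;m[300:]=0
n,l,st,ce=cv2.connectedComponentsWithStats(m)
for i in range(1,n):
    if st[i,4]>100:
        print(st[i],ce[i]); c=cv2.findContours((l==i).astype(np.uint8),0,1)[0][0]; print(cv2.minAreaRect(c))
print('V vals',[h[r,337].tolist() for r in range(88,112,2)],[h[r,336].tolist() for r in range(200,232,2)])
cs=[(241,75),(399,56),(408,242),(276,255)]
P=np.array([onz('wrist',*c,.07,cal) for c in cs]); print(P.round(4)); print('ctr',P.mean(0))
for i in range(4):
    d=P[(i+1)%4]-P[i]; print(np.linalg.norm(d).round(4),np.degrees(np.arctan2(d[1],d[0])).round(2))
```

```text
[318  91  36  17 526] [335.80418251  98.99809886]
((335.5, 99.0), (35.0, 16.0), 0.0)
[320 207  32  19 476] [334.99369748 217.64285714]
((335.5, 216.0), (18.0, 31.0), 90.0)
V vals [[10, 197, 162], [10, 207, 166], [105, 213, 171], [105, 190, 217], [105, 191, 212], [104, 196, 209], [105, 195, 211], [104, 199, 209], [105, 197, 208], [106, 204, 140], [17, 81, 57], [3, 44, 52]] [[10, 36, 21], [105, 60, 17], [15, 23, 22], [15, 23, 22], [30, 15, 17], [168, 64, 20], [106, 188, 34], [108, 188, 69], [107, 203, 73], [106, 200, 74], [106, 215, 64], [105, 211, 92], [105, 204, 169], [7, 145, 72], [10, 201, 123], [11, 205, 118]]
[[ 0.5781 -0.2184  0.07  ]
 [ 0.6157 -0.377   0.07  ]
 [ 0.4191 -0.426   0.07  ]
 [ 0.383  -0.2705  0.07  ]]
ctr [ 0.49895595 -0.32296659  0.07      ]
0.163 -76.67
0.2025 -165.99
0.1597 103.1
0.202 14.96
```

View pics/c2.png

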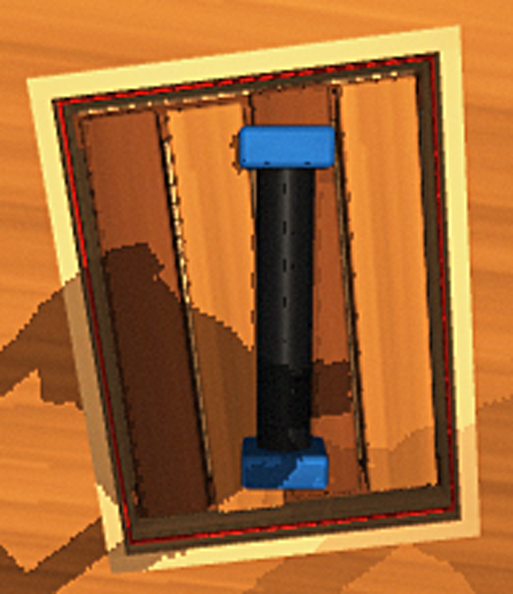

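```bash
python3 - <<'E'
from h import *
import pickle
cal=pickle.load(open('pics/w1.png.cal','rb'))
cs=[(240.4,74.3),(400.4,54.6),(407.8,243),(271.5,256.9)]
P=np.array([onz('wrist',*c,.07,cal) for c in cs]); print(P.round(4)); print('box ctr',P.mean(0).round(4))
for i in range(4):
    d=P[(i+1)%4]-P[i]; print(np.linalg.norm(d).round(4),np.degrees(np.arctan2(d[1],d[0])).round(2))
a=onz('wrist',336.3,91.3,.074,cal); b=onz('wrist',335.8,225.7,.074,cal)
print('bar ends',a.round(4),b.round(4),np.linalg.norm(a-b).round(4),'ctr',((a+b)/2).round(4),'yaw',np.degrees(np.arctan2(*(a-b)[[1,0]])).round(2))
a=onz('wrist',338.6-2.4,120,.055,cal)
# top camera check
t=cv2.imread('pics/top0.png');h=cv2.cvtColor(t,cv2.COLOR_BGR2HSV)
m=cv2.inRange(h,(100,100,40),(125,255,255)); n,l,st,ce=cv2.connectedComponentsWithStats(m)
for i in range(1,n):
    if st[i,4]>20 and 380<ce[i][0]<440 and 200<ce[i][1]<290: print(st[i],ce[i],onz('top',*ce[i],.072).round(4))
for p in P: print(proj('top',p).round(1))
E
python3 -c "
import cv2;t=cv2.imread('pics/top0.png');cv2.imwrite('pics/c3.png',cv2.resize(t[200:290,370:450],None,fx=6,fy=6,interpolation=cv2.INTER_CUBIC))"
```

```text
[[ 0.5787 -0.2177  0.07  ]
 [ 0.6171 -0.3782  0.07  ]
 [ 0.4179 -0.426   0.07  ]
 [ 0.3798 -0.2653  0.07  ]]
box ctr [ 0.4984 -0.3218  0.07  ]
0.165 -76.53
0.2049 -166.49
0.1652 103.32
0.2045 13.45
bar ends [ 0.5745 -0.3181  0.074 ] [ 0.4299 -0.3372  0.074 ] 0.1458 ctr [ 0.5022 -0.3276  0.074 ] yaw 7.52
[405 223  11   5  41] [409.85365854 224.95121951] [ 0.565  -0.3136  0.072 ]
[411 261  11   5  42] [415.80952381 263.38095238] [ 0.4371 -0.3317  0.072 ]
[380.9 221. ]
[428.9 209.4]
[444.3 269.2]
[395.9 280.8]
```

View pics/c3.png

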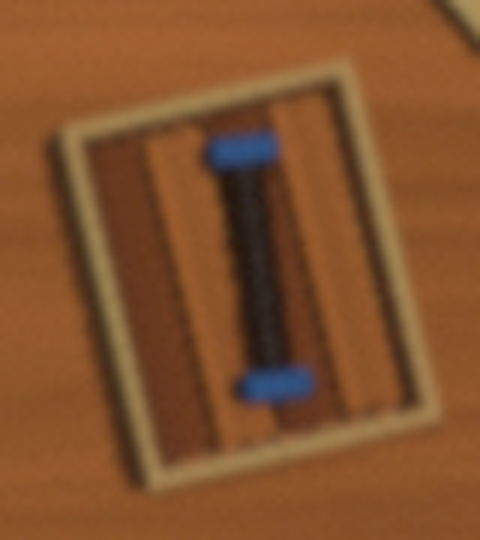

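Both views agree within about 4 mm. The box centre is (0.498,-0.321) with yaw 13.4°, and the bar centre is (0.502,-0.325) with yaw 7.5°. I'll go down and grip the rod.

Call:
{"api": "apply_moves", "payload": {
  "motion": [
    [85,-1.04,2.0,0.4,-0.04],
    [85,-1.04,4.0,0.4,-0.04],
    [85,-1.04,6.0,0.4,-0.04],
    [85,-1.04,8.0,0.4,-0.04],
    [85,-1.04,9.2,0.4,-0.04],
    [85,-1.04,9.75,0.4,-0.04],
    [85,-1.04,9.75,0.4,-0.04],
    [20,-1.04,9.75,0.4,-0.04],
    [15,-1.04,9.75,0.4,-0.04],
    [15,-1.04,9.75,0.4,-0.04],
    [15,-1.04,9.75,0.4,-0.04],
    [15,-1.04,9.75,0.4,-0.04]
  ],
  "squeeze": 20
}}

```text
t: 2.88
tcp_pos: [0.503, -0.3252, 0.0449]
tool_rot: [0.046, -0.705, 0.706, -0.047]
force: [-1.2, 0.6, 6.0]
finger_gap: 0.268
```

Run:
```python
from h import *
report(); wsnap('w2.png')
```

```text
t 2.88 tcp [ 0.503  -0.3252  0.0449] yawx -172.44 ydir [ 0.0012 -0.0012 -1.    ] F [-1.2  0.6  6. ] gap 0.268 q [-0.76  0.75  1.63 -0.    0.76  0.68]
```

View pics/w2.png

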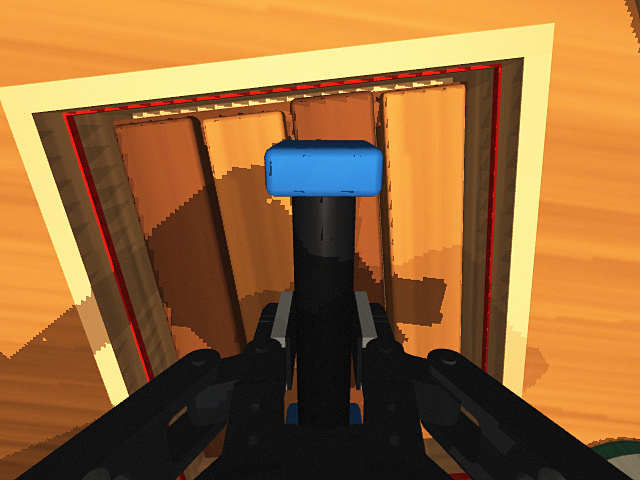

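The rod is held centrally, with the pads either side of it and the far block at (323,168). The tool can only turn about the vertical, so I'll pre-tilt the bar in the grip by pressing it on the fixed box's outer rim. First I lift and turn it.

Call:
{"api": "apply_moves", "payload": {
  "motion": [
    [15,0,-1.3,0,0],
    [15,0,-2.8,0,0],
    [15,0.2,-2.8,-1.0,1.0],
    [15,0.54,-2.8,-2.0,2.0],
    [15,0.54,-2.8,-3.0,3.0],
    [15,0.54,-2.8,-4.06,4.0],
    [15,0.54,-2.8,-4.06,5.0],
    [15,0.54,-2.8,-4.06,6.0],
    [15,0.54,-2.8,-4.06,7.0],
    [15,0.54,-2.8,-4.06,8.0],
    [15,0.54,-2.8,-4.06,8.4],
    [15,0.54,-2.8,-4.06,8.4]
  ],
  "squeeze": 20
}}

```text
t: 4.42
tcp_pos: [0.4701, -0.2059, 0.1276]
tool_rot: [-0.437, -0.556, 0.556, 0.438]
force: [-0.0, -1.3, -1.5]
finger_gap: 0.275
```

```bash
python3 - <<'E'
from h import *
report(); wsnap('w3.png'); snap('scene','s3.png')
E
python3 -c "
import cv2;t=cv2.imread('pics/s3.png');cv2.imwrite('pics/c4.png',cv2.resize(t[200:380,170:410],None,fx=3.3,fy=3.3,interpolation=cv2.INTER_CUBIC))"
```

```text
t 4.42 tcp [ 0.4701 -0.2059  0.1276] yawx 103.6 ydir [-6.e-04  5.e-04 -1.e+00] F [-0.  -1.3 -1.5] gap 0.275 q [-0.63  0.54  1.81 -0.    0.8   2.27]
```

View pics/w3.png

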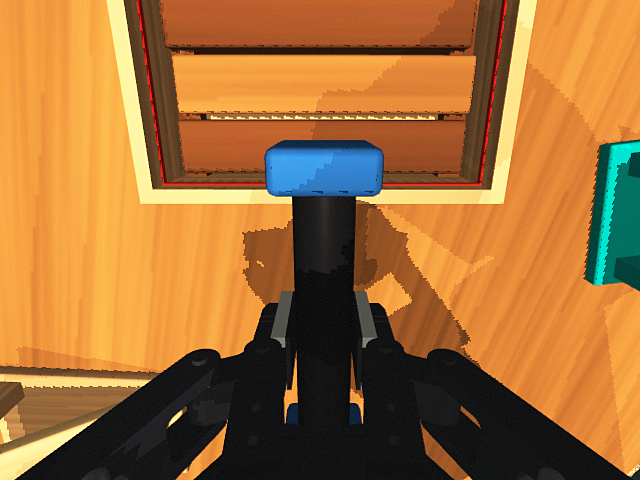

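View pics/c4.png

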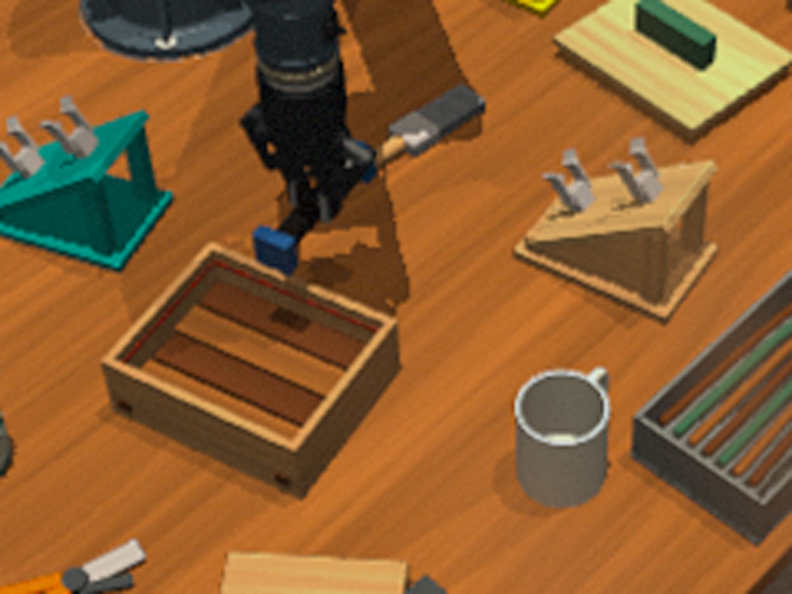

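Run:
```python
from h import *
import pickle
cal=pickle.load(open('pics/w3.png.cal','rb'))
t,p,M,s=tool(); d=-M[:,0]
q=onz('wrist',323,204,.07,cal); print(q.round(4),'h',((q-p)@d).round(4))
for r,z in((141,19),(192,19),(196,-19)):
  for e in (8,10,14):
    q=onz('wrist',323,r,p[2]+(e+z)/1000,cal); print(r,e,'block edge along',((q-p)@d).round(4))
# rod pixel width => depth
im=cv2.imread('pics/w3.png').astype(int).sum(2)
print(im[215,285:365:2]); print(im[240,285:365:2])
```

```text
[ 0.4784 -0.2402  0.07  ] h 0.0352
141 8 block edge along 0.0755
141 10 block edge along 0.0756
141 14 block edge along 0.0759
192 8 block edge along 0.0597
192 10 block edge along 0.0601
192 14 block edge along 0.0609
196 8 block edge along 0.05
196 10 block edge along 0.0505
196 14 block edge along 0.0513
[458 470 479 490   5  56  60  70  64  71  60  93  79  92  84  92  87 106
 127 139 136 131 107 103  91  87  79  74  79  69  64  55  62  67  56  98
 207 204 189 209]
[295 298 288 300  59  40  50  55  70  84  78  90  71  85  78  88  95 112
 113 112 121 113  96  92  96  84  82  86  71  71  71  72  38  38  10 227
 199 221 215 213]
```

Call:
{"api": "apply_moves", "payload": {
  "motion": [
    [15,0,1.2,0,0],
    [15,0,1.6,0,0],
    [15,0,1.8,0,0],
    [15,0,2.0,0,0],
    [15,0,2.2,0,0],
    [15,0,2.35,0,0],
    [15,0,2.5,0,0],
    [15,0,2.5,0,0]
  ],
  "squeeze": 20
}}

```text
t: 5.52
tcp_pos: [0.4702, -0.2059, 0.0525]
tool_rot: [0.437, 0.556, -0.555, -0.438]
force: [0.3, 4.3, 2.4]
finger_gap: 0.271
```

```bash
python3 - <<'E'
from h import *
report(); wsnap('w4.png'); snap('scene','s4.png')
E
python3 -c "
import cv2;t=cv2.imread('pics/s4.png');cv2.imwrite('pics/c5.png',cv2.resize(t[220:340,190:340],None,fx=5,fy=5,interpolation=cv2.INTER_CUBIC))"
```

```text
t 5.53 tcp [ 0.4702 -0.2059  0.0525] yawx 103.55 ydir [-5.e-04  6.e-04 -1.e+00] F [0.3 4.3 2.4] gap 0.271 q [-0.63  0.67  1.85  0.    0.62  2.27]
```

View pics/w4.png

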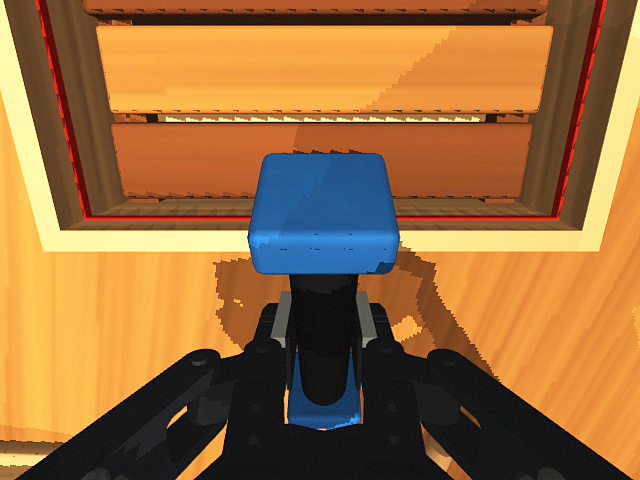

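View pics/c5.png

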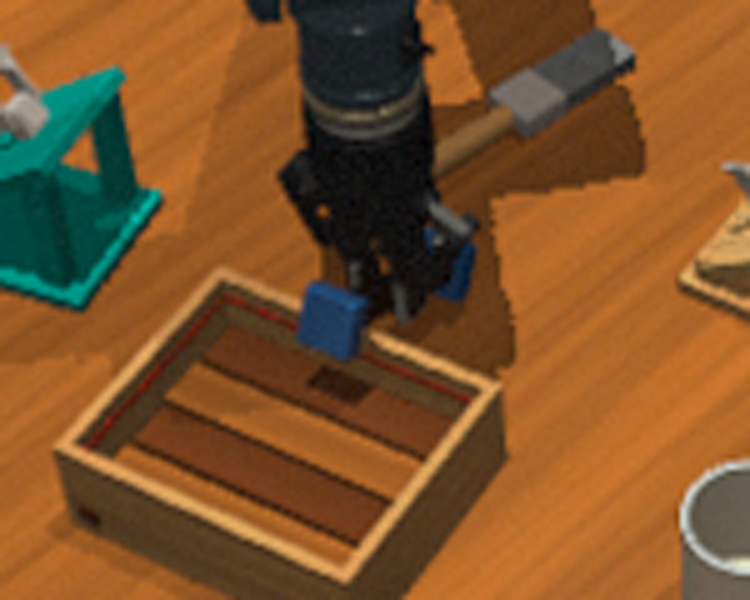

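```bash
cat > tilt.py <<'E'
from h import *
import pickle,sys
from scipy.optimize import least_squares
def fit(f,rows,off=1.7):
    cal=pickle.load(open('pics/'+f+'.cal','rb'))
    t,p,M,s=tool(); d=-M[:,0]; up=np.array([0,0,1.])
    pts=[(74+off,-19),(74+off,19),(58+off,19)]
    def f(v):
        th,e=v; r=[]
        for (a,b),row in zip(pts,rows):
            if row is None: continue
            P=p+up*e/1000+d*(a*np.cos(th)-b*np.sin(th))/1000+up*(a*np.sin(th)+b*np.cos(th))/1000
            r.append(proj('wrist',P,cal)[1]-row)
        return r
    s=least_squares(f,[.5,10]); print('tilt',np.degrees(s.x[0]),'e',s.x[1],'res',s.fun)
E
python3 - <<'E'
from tilt import *
im=cv2.imread('pics/w4.png'); print(im[145:285:3,323].tolist())
for off in (0,1.7,3): fit('w4.png',(153,236,273),off)
E
```

```text
[[39, 87, 174], [43, 89, 174], [40, 88, 184], [150, 87, 28], [148, 93, 35], [150, 94, 37], [147, 90, 37], [147, 91, 36], [148, 91, 35], [150, 92, 40], [150, 94, 38], [149, 89, 35], [139, 85, 33], [142, 85, 31], [144, 89, 38], [145, 90, 34], [146, 91, 36], [147, 92, 39], [146, 90, 39], [148, 91, 40], [146, 89, 37], [145, 86, 33], [147, 87, 36], [150, 90, 36], [145, 91, 39], [149, 92, 38], [143, 87, 30], [147, 88, 34], [153, 95, 44], [178, 108, 42], [206, 129, 48], [222, 143, 53], [209, 133, 51], [200, 127, 50], [189, 119, 50], [188, 116, 46], [184, 116, 43], [184, 117, 48], [186, 114, 47], [179, 110, 44], [182, 114, 44], [178, 112, 44], [185, 113, 48], [66, 39, 24], [29, 30, 31], [31, 28, 30], [29, 26, 31]]
tilt 32.831529119973176 e -6.163027013431205 res [-4.2839525   2.73304828 -1.58662263]
tilt 35.28374986508505 e -11.133024380941073 res [-5.41420301  4.21731803 -2.7778081 ]
tilt 37.11001840108798 e -15.104828602865112 res [-5.95255106  5.28876893 -3.72106496]
```

Run:
```python
from tilt import *
cal=pickle.load(open('pics/w4.png.cal','rb'));t,p,M,s=tool();d=-M[:,0];up=np.array([0,0,1.])
for e in (5,10,15):
  for th in (28,31,34,37):
    th_=np.radians(th);o=[]
    for a,b in [(74+1.7,-19),(74+1.7,19),(58+1.7,19)]:
        P=p+up*e/1000+d*(a*np.cos(th_)-b*np.sin(th_))/1000+up*(a*np.sin(th_)+b*np.cos(th_))/1000
        o.append(proj('wrist',P,cal)[1].round(1))
    print(e,th,o)
print(proj('wrist',p,cal),p+0)
cal=pickle.load(open('pics/w3.png.cal','rb'));p3=np.array([.4701,-.2059,.1276])
for e in (5,10,15):
    print(e,[proj('wrist',p3+up*e/1000+d*a/1000+up*b/1000,cal)[1].round(1) for a,b in [(75.7,19),(59.7,19),(75.7,-19)]])
```

```text
5 28 [np.float64(139.7), np.float64(225.2), np.float64(266.4)]
5 31 [np.float64(144.3), np.float64(240.2), np.float64(277.9)]
5 34 [np.float64(149.8), np.float64(256.3), np.float64(289.8)]
5 37 [np.float64(156.4), np.float64(273.3), np.float64(302.2)]
10 28 [np.float64(140.8), np.float64(231.5), np.float64(274.1)]
10 31 [np.float64(145.6), np.float64(247.6), np.float64(286.2)]
10 34 [np.float64(151.5), np.float64(264.8), np.float64(298.9)]
10 37 [np.float64(158.4), np.float64(283.0), np.float64(312.0)]
15 28 [np.float64(142.1), np.float64(238.7), np.float64(282.5)]
15 31 [np.float64(147.1), np.float64(255.9), np.float64(295.5)]
15 34 [np.float64(153.3), np.float64(274.4), np.float64(309.0)]
15 37 [np.float64(160.6), np.float64(294.0), np.float64(322.9)]
[323.25514759 312.28351169] [ 0.47020684 -0.20593088  0.05263594]
5 [np.float64(140.0), np.float64(190.4), np.float64(133.7)]
10 [np.float64(141.2), np.float64(193.5), np.float64(134.4)]
15 [np.float64(142.4), np.float64(197.0), np.float64(135.1)]
```

The bar tilted as planned, with the far block's end face now visible at rows 153–237. I estimate the tilt at about 30°, so I'll press 2 mm more, then back up and look.

Call:
{"api": "apply_moves", "payload": {
  "motion": [
    [15,0,0.04,0,0],
    [15,0,0.08,0,0],
    [15,0,0.08,0,0]
  ],
  "squeeze": 20
}}

```text
t: 6.0
tcp_pos: [0.4704, -0.2062, 0.0505]
tool_rot: [-0.438, -0.555, 0.555, 0.438]
force: [-0.3, 4.5, 3.0]
finger_gap: 0.274
```

Call:
{"api": "apply_moves", "payload": {
  "motion": [
    [15,0.5,-2,0,0],
    [15,1,-4,0,0],
    [15,1,-5,0,0],
    [15,1,-6,0,0],
    [15,1,-6,0,0],
    [15,1,-6,0,0]
  ],
  "squeeze": 40
}}

```text
t: 6.75
tcp_pos: [0.463, -0.1774, 0.2294]
tool_rot: [-0.437, -0.555, 0.556, 0.438]
force: [-0.5, 0.6, -2.7]
finger_gap: 0.262
```

```bash
python3 - <<'E'
from h import *
report(); wsnap('w5.png'); snap('scene','s5.png')
E
python3 -c "
import cv2;t=cv2.imread('pics/s5.png');cv2.imwrite('pics/c6.png',cv2.resize(t[150:310,190:390],None,fx=4,fy=3.75,interpolation=cv2.INTER_CUBIC))"
```

```text
t 6.75 tcp [ 0.463  -0.1774  0.2294] yawx 103.53 ydir [-9.e-04 -1.e-04 -1.e+00] F [-0.5  0.6 -2.7] gap 0.262 q [-0.59  0.36  1.75 -0.    1.03  2.31]
```

View pics/w5.png

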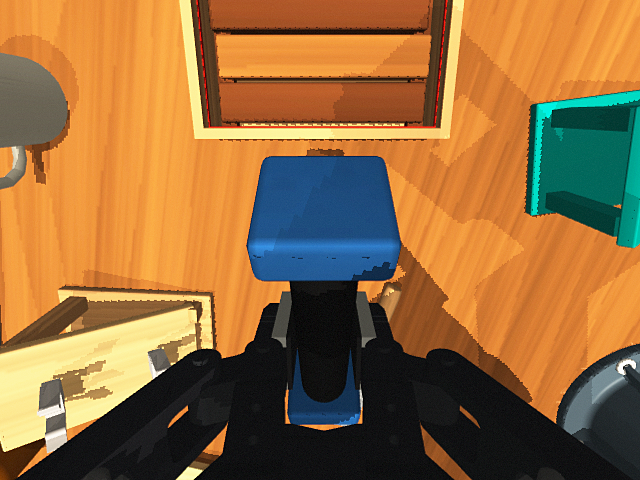

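View pics/c6.png

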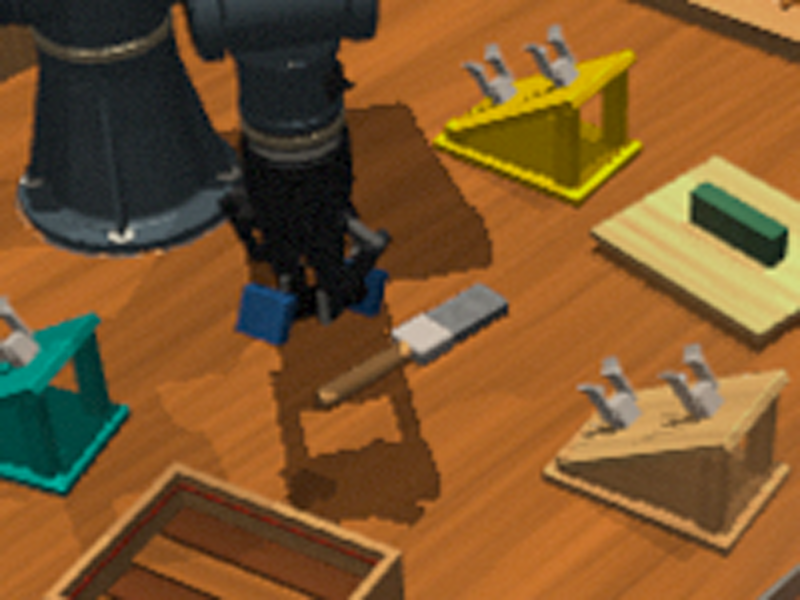

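Run:
```python
from h import *
im=cv2.imread('pics/s5.png');h=cv2.cvtColor(im,cv2.COLOR_BGR2HSV)
m=cv2.inRange(h,(100,110,30),(125,255,255));n,l,st,ce=cv2.connectedComponentsWithStats(m)
t,p,M,s=tool(); d=-M[:,0]; nrm=M[:,2]
for i in range(1,n):
    if st[i,4]>25 and 200<ce[i][0]<300 and 200<ce[i][1]<260:
        c=cv2.findContours((l==i).astype(np.uint8),0,2)[0][0]
        hull=cv2.convexHull(c); mm=cv2.moments(hull); cc=(mm['m10']/mm['m00'],mm['m01']/mm['m00'])
        o,r=ray('scene',*cc); k=((p-o)@nrm)/(r@nrm); P=o+k*r-p
        print(st[i],np.round(cc,1),'along',(P@d).round(4),'up',P[2].round(4))
print(proj('scene',p))
```

```text
[277 222  10  12  58] [282.  227.8] along -0.0708 up -0.0386
[249 226  15  16 169] [256.3 233.1] along 0.0561 up 0.0416
[268.34800859 232.20282667]
```

Call:
{"api": "apply_moves", "payload": {
  "motion": [
    [15,1,-2,-0.5,-1.0],
    [15,2,-4,-1,-2],
    [15,3,-5.67,-2,-3],
    [15,4,-5.67,-2.98,-4],
    [15,5,-5.67,-2.98,-5],
    [15,5.69,-5.67,-2.98,-6],
    [15,5.69,-5.67,-2.98,-7],
    [15,5.69,-5.67,-2.98,-8],
    [15,5.69,-5.67,-2.98,-8.63],
    [15,5.69,-5.67,-2.98,-8.63],
    [15,5.69,-5.67,-2.98,-8.63]
  ],
  "squeeze": 40
}}

```text
t: 8.22
tcp_pos: [0.5101, 0.0098, 0.3996]
tool_rot: [-0.061, 0.705, -0.704, 0.059]
force: [-0.3, 0.1, -1.7]
finger_gap: 0.266
```

```bash
python3 - <<'E'
from h import *
report(); wsnap('w6.png'); snap('scene','s6.png')
report()
E
python3 -c "
import cv2;t=cv2.imread('pics/s6.png');cv2.imwrite('pics/c7.png',cv2.resize(t[190:310,280:430],None,fx=5,fy=5,interpolation=cv2.INTER_CUBIC))"
```

```text
t 8.22 tcp [0.5101 0.0098 0.3996] yawx -170.25 ydir [-1.8e-03  2.0e-04 -1.0e+00] F [-0.3  0.1 -1.7] gap 0.266 q [-0.2   0.21  1.47 -0.    1.47  1.2 ]
t 8.32 tcp [0.5102 0.0098 0.4   ] yawx -170.21 ydir [-8.e-04  2.e-04 -1.e+00] F [ 0.2  0.3 -1.4] gap 0.267 q [-0.2   0.21  1.47 -0.    1.47  1.2 ]
```

View pics/w6.png

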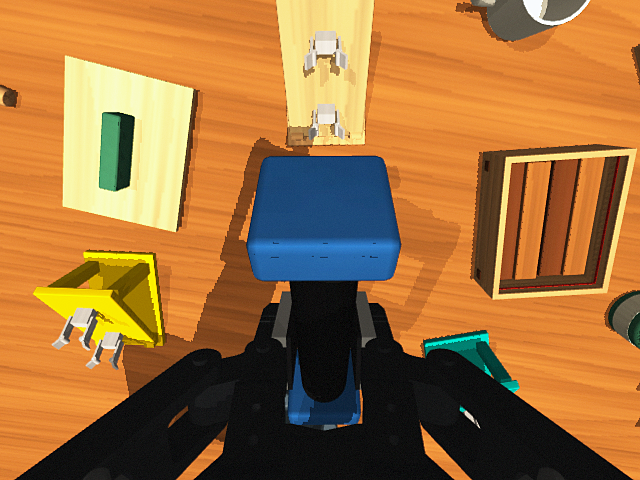

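View pics/c7.png

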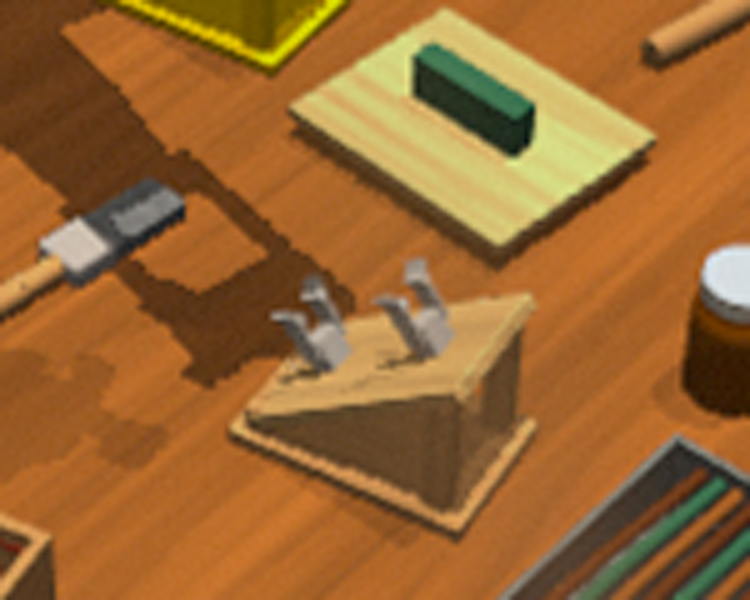

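Run:
```python
import cv2
t=cv2.imread('pics/w6.png');cv2.imwrite('pics/c8.png',cv2.resize(t[0:150,255:395],None,fx=4,fy=4,interpolation=cv2.INTER_CUBIC))
t=cv2.imread('pics/top0.png');cv2.imwrite('pics/c9.png',cv2.resize(t[170:245,275:340],None,fx=8,fy=8,interpolation=cv2.INTER_CUBIC))
```

```text
(no output)
```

View pics/c8.png

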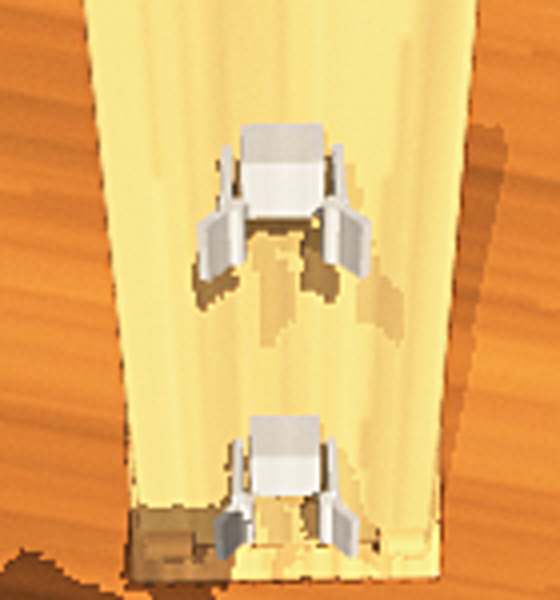

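View pics/c9.png

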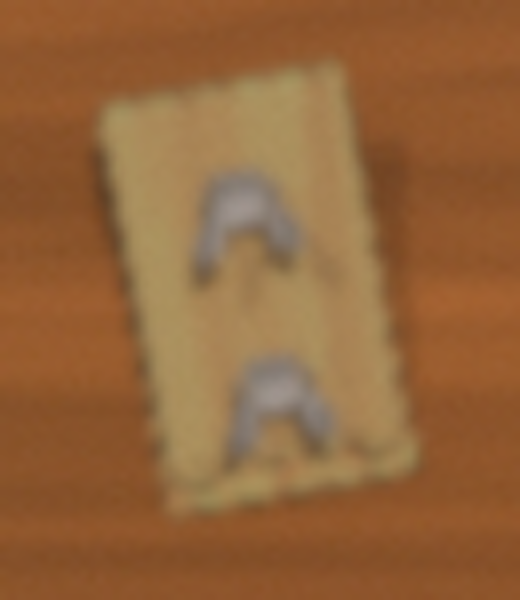

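Run:
```python
from h import *
import pickle
cal=pickle.load(open('pics/w6.png.cal','rb'))
UL,UR=[onz('wrist',*c,.1449,cal) for c in [(306.2,70.2),(347.2,69.2)]]
LL,LR=[onz('wrist',*c,.0945,cal) for c in [(310.2,139.2),(344,139.2)]]
print('widths',np.linalg.norm(UL-UR).round(4),np.linalg.norm(LL-LR).round(4))
U=(UL+UR)/2;L=(LL+LR)/2; dv=(U-L)[:2]; print('sep',np.linalg.norm(dv).round(4),'expect .0721 yaw',np.degrees(np.arctan2(dv[1],dv[0])).round(2),np.degrees(np.arctan2(*(UL-UR)[[1,0]]))-90,np.degrees(np.arctan2(*(LL-LR)[[1,0]]))-90)
a=dv/np.linalg.norm(dv); c,s=np.cos(np.radians(35)),np.sin(np.radians(35))
# horizontal pos of corner rel board middle along a: x*c - z*s
for P,x in((U,.037),(L,-.051)):
    hx=x*c-.054*s; mid=P[:2]-a*hx; print('board mid',mid.round(4),'seat',(mid-a*.034*s).round(4))
# board corners, top view
for nm,u,v,z in [('TL',102,100,.13),('TR',340,65,.13),('BL',168,490,.03),('BR',412,450,.03)]:
    print(nm,onz('top',u/8+275,v/8+170,z).round(4))
seat=np.array([*( (U[:2]+L[:2])/2 - a*((-.007*c-.054*s)) - a*.034*s),.1074]); print('seat mean',seat.round(4))
# projected in top for clip centers: clip at seat depth
ez=np.array([*(-a*s),c]);ex=np.array([*(a*c),s])
for x in(.044,-.044):
    q=proj('top',seat+ex*x); print('top px of clip seat',((q-[275,170])*8).round(0), 'scene',proj('scene',seat+ex*x).round(1))
print('board mid wrist', proj('wrist',seat-ez*.034,cal), (proj('top',seat-ez*.034)-[275,170])*8)
```

```text
widths 0.041 0.0404
sep 0.0707 expect .0721 yaw 10.61 10.956807422928193 9.680508054449845
board mid [0.6334 0.0268] seat [0.6142 0.0232]
board mid [0.6348 0.027 ] seat [0.6156 0.0234]
TL [0.6989 0.0899 0.13  ]
TR [ 0.713  -0.0067  0.13  ]
BL [0.5485 0.0666 0.03  ]
BR [ 0.5653 -0.037   0.03  ]
seat mean [0.6149 0.0233 0.1074]
top px of clip seat [250. 218.] scene [362.1 249. ]
top px of clip seat [284. 404.] scene [341.6 252.2]
board mid wrist [326.18482787  74.71730375] [259.39871498 274.30407907]
```

The rest measures consistently: clip width 41 mm (42 expected), separation 71 mm (72 expected). The seat is at about (0.6145,0.0235,0.107) with yaw 10.3°. I'll go to the pre-insert point, 50 mm out along its normal.

Call:
{"api": "apply_moves", "payload": {
  "motion": [
    [15,-1.5,1,0.1,-0.05],
    [15,-2.51,2.5,0.15,-0.05],
    [15,-2.51,4.5,0.15,-0.05],
    [15,-2.51,6.2,0.15,-0.05],
    [15,-2.51,7.6,0.15,-0.05],
    [15,-2.51,8.4,0.15,-0.05],
    [15,-2.51,8.6,0.15,-0.05],
    [15,-2.51,8.6,0.15,-0.05]
  ],
  "squeeze": 40
}}

```text
t: 9.32
tcp_pos: [0.5858, 0.0182, 0.1428]
tool_rot: [0.063, -0.704, 0.704, -0.064]
force: [0.3, -0.6, -1.8]
finger_gap: 0.265
```

```bash
python3 - <<'E'
from h import *
report(); wsnap('w7.png'); snap('scene','s7.png')
E
python3 -c "
import cv2;t=cv2.imread('pics/s7.png');cv2.imwrite('pics/c10.png',cv2.resize(t[180:300,290:410],None,fx=5,fy=5,interpolation=cv2.INTER_CUBIC))"
```

```text
t 9.32 tcp [0.5858 0.0182 0.1428] yawx -169.67 ydir [ 7.e-04 -1.e-04 -1.e+00] F [ 0.3 -0.6 -1.8] gap 0.265 q [-0.16  0.59  1.61  0.    0.94  1.23]
```

View pics/w7.png

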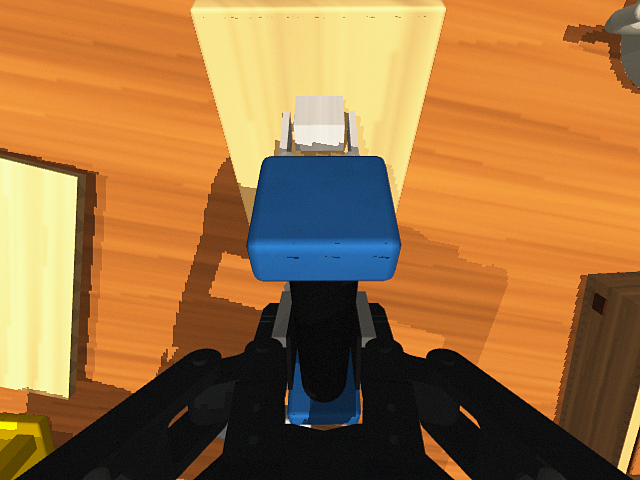

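View pics/c10.png

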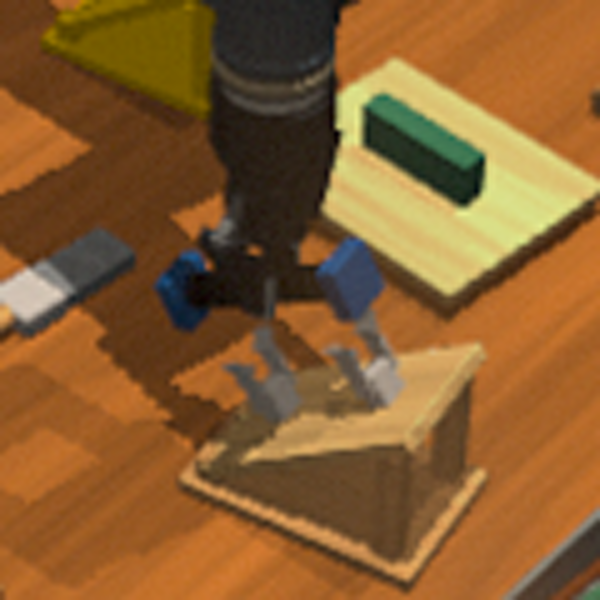

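Run:
```python
from h import *
import pickle
cal=pickle.load(open('pics/w7.png.cal','rb'));t,p,M,s=tool();d=-M[:,0];yl=-M[:,2]
im=cv2.imread('pics/w7.png');h=cv2.cvtColor(im,cv2.COLOR_BGR2HSV)
for r in (5,10,14,30,60,100,115,125,135):
    sat=h[r,:,1].astype(int)
    if r<90:
        w=np.where(h[r,150:480,0]>=20)[0]+150
    else: w=np.where((h[r,270:370,1]<60)&(h[r,270:370,2]>120))[0]+270
    print(r,w.min(),w.max(),(w.min()+w.max())/2, 'n',len(w))
for u,v,z in [(191.5,8,.13),(444.5,8,.13),(318,8,.13),(319,130,.110),(319,100,.10)]:
    q=onz('wrist',u,v,z,cal)-p; print((u,v),'along',(q@d).round(4),'lat(left+)',(q@yl).round(4))
print('bar col 324 at block', [((onz('wrist',324,r,p[2]+.06,cal)-p)@yl).round(4) for r in(240,)])
```

```text
5 193 443 318.0 n 190
10 191 445 318.0 n 255
14 191 444 317.5 n 254
30 196 440 318.0 n 245
60 204 433 318.5 n 230
100 296 342 319.0 n 47
115 283 354 318.5 n 64
125 282 355 318.5 n 65
135 281 356 318.5 n 63
(191.5, 8) along 0.1192 lat(left+) 0.0482
(444.5, 8) along 0.1191 lat(left+) -0.0456
(318, 8) along 0.1191 lat(left+) 0.0013
(319, 130) along 0.0748 lat(left+) 0.0014
(319, 100) along 0.0881 lat(left+) 0.0015
bar col 324 at block [np.float64(-0.0007)]
```

The clips sit 1.4 mm left of the tool line and the yaw is aligned. The apparent board width is 94 mm instead of 100 mm at z=0.13, which suggests the face is lower than I assumed. I'll triangulate its height.

```bash
python3 - <<'E'
from h import *
import pickle
c6=pickle.load(open('pics/w6.png.cal','rb'));c7=pickle.load(open('pics/w7.png.cal','rb'))
im=cv2.imread('pics/w7.png');print(im[88:102,319].tolist());print(im[0:16,300].tolist())
r=[ray('wrist',326,31.2,c6),ray('wrist',319,96,c7)]
P=tri(r); print('bridge uphill top mid',P.round(4),(proj('wrist',P,c6)-[326,31.2]).round(2),(proj('wrist',P,c7)-[319,96]).round(2))
# upper bd edge: wrist w7 + top + scene
# scene corners of board top edge (from c7 crop of s6: (530,298),(462,395)) /5+(280,190)
for a,b,c in [((191.5,8),(530,298),(102,100)),((444.5,8),(462,395),(340,65))]:
    rs=[ray('wrist',*a,c7),ray('scene',b[0]/5+280,b[1]/5+190),ray('top',c[0]/8+275,c[1]/8+170)]
    print('w+s',tri(rs[:2]).round(4),'s+t',tri(rs[1:]).round(4),'all',tri(rs).round(4))
E
python3 -c "
import cv2;t=cv2.imread('pics/s6.png');cv2.imwrite('pics/c11.png',cv2.resize(t[230:300,320:395],None,fx=8,fy=8,interpolation=cv2.INTER_CUBIC))
t=cv2.imread('pics/w7.png');cv2.imwrite('pics/c12.png',cv2.resize(t[0:160,180:460],None,fx=2.8,fy=2.8,interpolation=cv2.INTER_CUBIC))"
```

```text
[[133, 219, 247], [128, 216, 247], [129, 217, 247], [129, 216, 247], [129, 217, 247], [127, 215, 247], [120, 213, 247], [140, 218, 248], [211, 216, 223], [202, 216, 225], [198, 215, 223], [203, 217, 226], [199, 215, 226], [204, 217, 226]]
[[106, 179, 229], [109, 187, 232], [109, 189, 232], [111, 191, 234], [111, 189, 234], [115, 194, 238], [120, 205, 243], [135, 226, 250], [151, 238, 250], [164, 244, 249], [157, 238, 249], [143, 233, 249], [139, 228, 249], [132, 221, 249], [127, 216, 248], [130, 217, 248]]
bridge uphill top mid [0.6747 0.035  0.0993] [-0.66 -0.09] [1.49 0.21]
w+s [0.6972 0.0914 0.116 ] s+t [0.6997 0.0894 0.119 ] all [0.6987 0.0904 0.118 ]
w+s [ 0.7173 -0.0064  0.1185] s+t [ 0.717  -0.0052  0.1171] all [ 0.7165 -0.0064  0.1181]
```

View pics/c11.png

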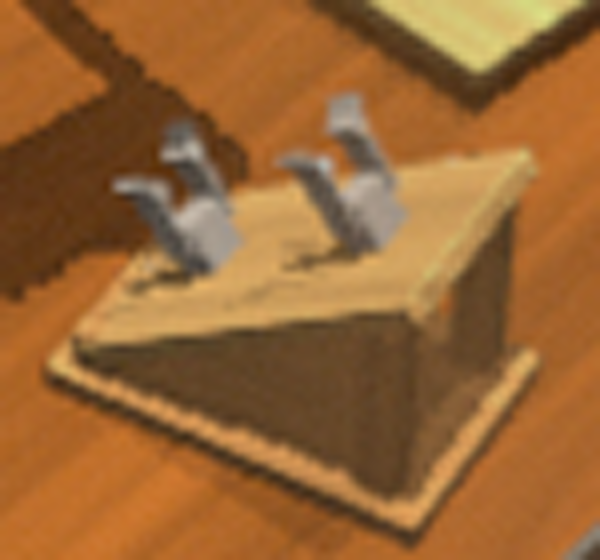

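View pics/c12.png

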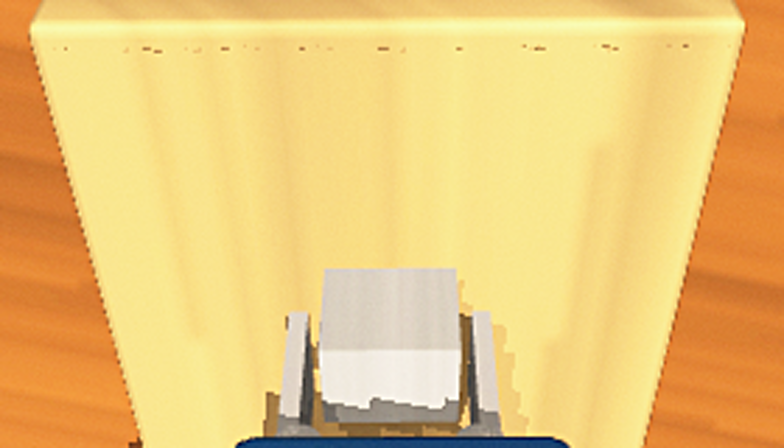

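Run:
```python
from h import *
import pickle
cal=pickle.load(open('pics/w6.png.cal','rb'))
c,s=np.cos(np.radians(35)),np.sin(np.radians(35))
for zm in (.066,.069,.072,.0795):
    zu=zm+.037*s+.054*c; zl=zm-.051*s+.054*c
    UL,UR=[onz('wrist',*q,zu,cal) for q in [(306.2,70.2),(347.2,69.2)]]
    LL,LR=[onz('wrist',*q,zl,cal) for q in [(310.2,139.2),(344,139.2)]]
    U=(UL+UR)/2;L=(LL+LR)/2;dv=(U-L)[:2];a=dv/np.linalg.norm(dv)
    m=(U+L)[:2]/2-a*(-.007*c-.054*s)
    print(zm,'w',np.linalg.norm(UL-UR).round(4),np.linalg.norm(LL-LR).round(4),'sep',np.linalg.norm(dv).round(4),'mid',m.round(4),'seat',(m-a*.034*s).round(4),(zm+.034*c).round(4))
# scene check of flare tips: upper-left outer top (345,98)/8.. 
a=np.array([.984,.179])
for zm,mid in((.069,(.636,.0275)),(.0795,(.634,.027))):
    ex=np.array([*(a*c),s]);ez=np.array([*(-a*s),c]);ey=np.array([-a[1],a[0],0]);O=np.array([*mid,zm])
    for nm,v in [('U+flare',(.044,.021,.054)),('U-flare',(.044,-.021,.054)),('L-flare',(-.044,-.021,.054)),('cornerTL',(.088,.05,0)),('TR',(.088,-.05,0)),('BR',(-.088,-.05,0))]:
        P=O+ex*v[0]+ey*v[1]+ez*v[2]; print(zm,nm,((proj('scene',P)-[320,230])*8).round(0), ((proj('top',P)-[275,170])*8).round(0))
```

```text
0.066 w 0.0424 0.0416 sep 0.073 mid [0.6344 0.0268] seat [0.6152 0.0232] 0.0939
0.069 w 0.0421 0.0414 sep 0.0725 mid [0.6343 0.0268] seat [0.6151 0.0232] 0.0969
0.072 w 0.0418 0.0411 sep 0.072 mid [0.6342 0.0268] seat [0.6151 0.0233] 0.0999
0.0795 w 0.041 0.0404 sep 0.0707 mid [0.6341 0.0269] seat [0.6149 0.0233] 0.1074
0.069 U+flare [342.  99.] [202. 248.]
0.069 U-flare [288. 164.] [305. 229.]
0.069 L-flare [125. 189.] [337. 417.]
0.069 cornerTL [529. 153.] [104. 107.]
0.069 TR [405. 312.] [345.  62.]
0.069 BR [ 77. 352.] [406. 432.]
0.0795 U+flare [338.  78.] [203. 249.]
0.0795 U-flare [284. 142.] [306. 231.]
0.0795 L-flare [121. 169.] [338. 419.]
0.0795 cornerTL [526. 132.] [104. 107.]
0.0795 TR [401. 291.] [346.  63.]
0.0795 BR [ 72. 332.] [407. 434.]
```

Lowering the face by 10 mm (mid at z≈0.069, seat at z≈0.097) matches the scene, top and wrist views together. I'll correct for that and move down to the clip mouth.

Call:
{"api": "apply_moves", "payload": {
  "motion": [
    [15,-0.15,0.35,-0.04,0],
    [15,-0.29,0.71,-0.04,0],
    [15,-0.42,0.9,-0.04,0],
    [15,-0.55,1.09,-0.04,0],
    [15,-0.66,1.24,-0.04,0],
    [15,-0.66,1.24,-0.04,0]
  ],
  "squeeze": 40
}}

```text
t: 10.18
tcp_pos: [0.6043, 0.0232, 0.105]
tool_rot: [-0.064, 0.704, -0.704, 0.064]
force: [-1.0, 0.6, -2.1]
finger_gap: 0.266
```

```bash
python3 - <<'E'
from h import *
report(); wsnap('w8.png'); snap('scene','s8.png')
E
python3 -c "
import cv2;t=cv2.imread('pics/s8.png');cv2.imwrite('pics/c13.png',cv2.resize(t[205:305,310:405],None,fx=6,fy=6,interpolation=cv2.INTER_CUBIC))"
```

```text
t 10.18 tcp [0.6043 0.0232 0.105 ] yawx -169.64 ydir [-8.e-04  2.e-04 -1.e+00] F [-1.   0.6 -2.1] gap 0.266 q [-0.15  0.66  1.59  0.    0.89  1.24]
```

View pics/w8.png

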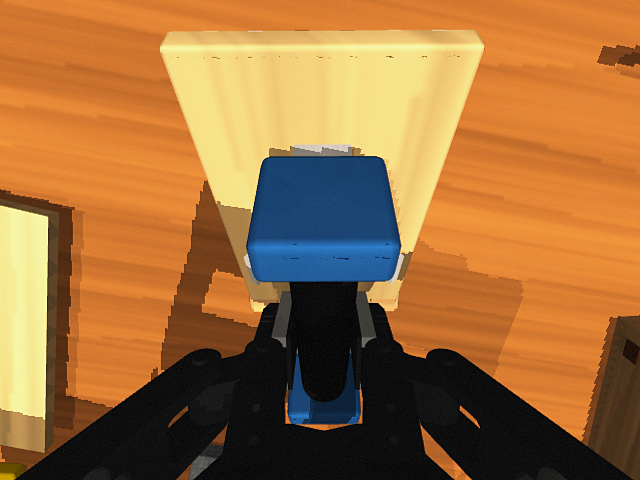

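View pics/c13.png

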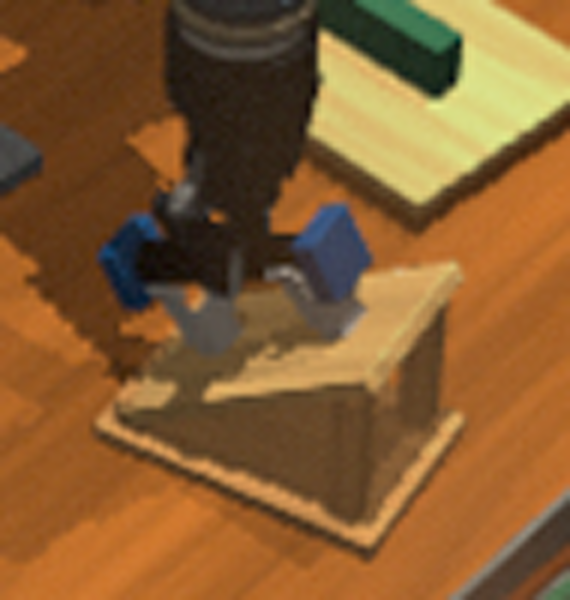

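```bash
cat > chk.py <<'E'
from h import *
def blocks(f,roi):
    im=cv2.imread('pics/'+f);h=cv2.cvtColor(im,cv2.COLOR_BGR2HSV)
    m=cv2.inRange(h,(100,110,30),(125,255,255));n,l,st,ce=cv2.connectedComponentsWithStats(m);o=[]
    for i in range(1,n):
        if st[i,4]>15 and roi[0]<ce[i][0]<roi[1] and roi[2]<ce[i][1]<roi[3]:
            c=cv2.findContours((l==i).astype(np.uint8),0,2)[0][0];mm=cv2.moments(cv2.convexHull(c))
            o.append((mm['m10']/mm['m00'],mm['m01']/mm['m00'],int(st[i,4])))
    return o
a=np.array([.984,.179]);c,s=np.cos(np.radians(35)),np.sin(np.radians(35))
ex=np.array([*(a*c),s]);ez=np.array([*(-a*s),c]);ey=np.array([-a[1],a[0],0]);seat=np.array([.6155,.0245,.0969])
def inplane(u,v,cam='scene',y=0):
    o,r=ray(cam,u,v); k=((seat+ey*y-o)@ey)/(r@ey); P=o+k*r-seat; return (P@ex*1000).round(1),(P@ez*1000).round(1)
E
python3 - <<'E'
from chk import *
for b in blocks('s8.png',(310,380,230,270)): print(np.round(b,1),'x,z in seat frame',inplane(*b[:2]))
E
```

```text
[331.5 247.9  68. ] x,z in seat frame (np.float64(-70.7), np.float64(30.2))
[363.  242.5  22. ] x,z in seat frame (np.float64(66.4), np.float64(30.5))
```

Run:
```python
from chk import *
print(inplane(365.8,247.5),inplane(331.7,248.7))
for q in (15,17,30):
    print(q,[proj('scene',seat+ex*x+ez*q/1000).round(1) for x in(.066,-.066)])
t=cv2.imread('pics/s8.png');cv2.imwrite('pics/c14.png',cv2.resize(t[230:270,320:380],None,fx=12,fy=12,interpolation=cv2.INTER_NEAREST))
```

```text
(np.float64(65.8), np.float64(11.5)) (np.float64(-71.8), np.float64(27.1))
15 [array([365.3, 246.6]), array([334.8, 251.5])]
17 [array([365. , 246.1]), array([334.5, 251. ])]
30 [array([363. , 242.6]), array([332.5, 247.8])]
```

View pics/c14.png

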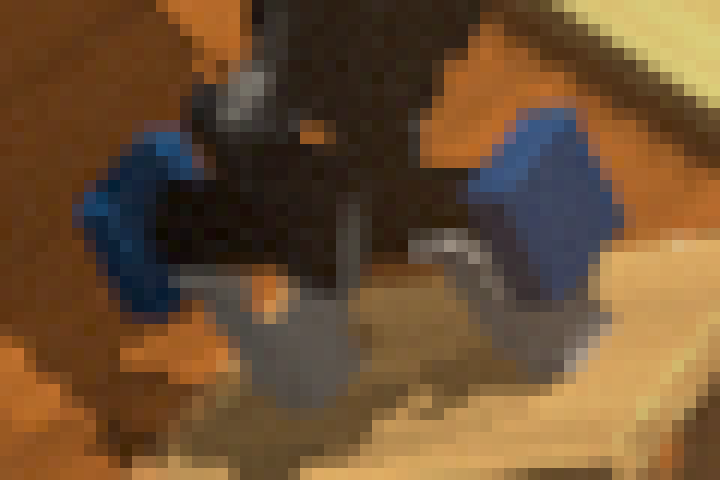

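The bar's far block (365,247) matches the prediction for 15 mm out, and the flares straddle the block symmetrically in the wrist view at (250,263) and (400,263). I'll push in along the normal.

Call:
{"api": "apply_moves", "payload": {
  "motion": [
    [15,-0.08,0.11,0,0],
    [15,-0.16,0.23,0,0],
    [15,-0.24,0.34,0,0],
    [15,-0.29,0.42,0,0],
    [15,-0.33,0.47,0,0],
    [15,-0.33,0.47,0,0]
  ],
  "squeeze": 35
}}

```text
t: 11.02
tcp_pos: [0.6122, 0.0247, 0.0907]
tool_rot: [-0.066, 0.704, -0.704, 0.062]
force: [-6.8, -1.0, 3.2]
finger_gap: 0.262
```

Run:
```python
from h import *
report(); wsnap('w9.png'); snap('scene','s9.png')
t=cv2.imread('pics/s9.png');cv2.imwrite('pics/c15.png',cv2.resize(t[230:280,320:385],None,fx=12,fy=12,interpolation=cv2.INTER_CUBIC))
```

```text
t 11.03 tcp [0.6122 0.0247 0.0907] yawx -169.64 ydir [-4.6e-03 -2.0e-04 -1.0e+00] F [-6.8 -1.   3.2] gap 0.262 q [-0.14  0.69  1.57 -0.    0.88  1.25]
```

View pics/c15.png

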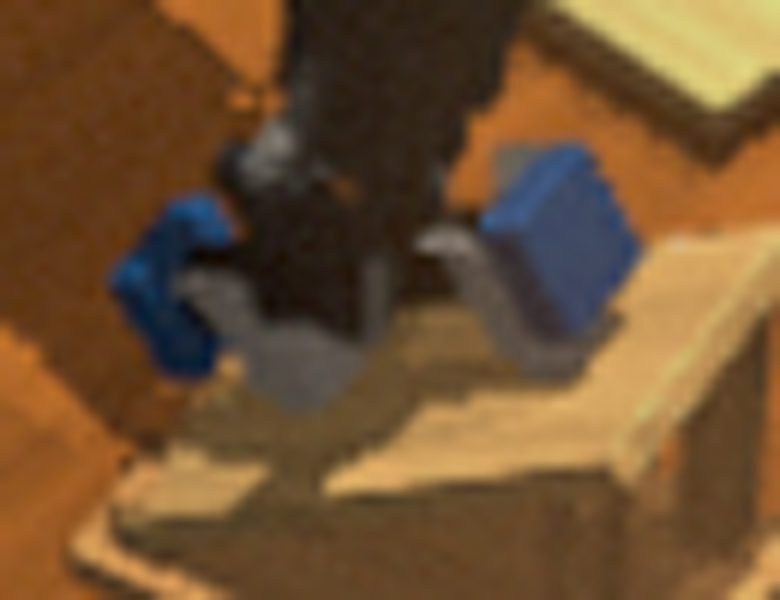

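View pics/w9.png

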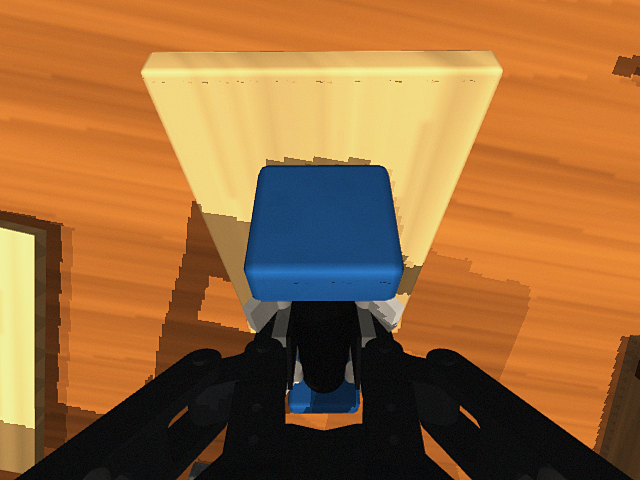

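Run:
```python
from chk import *
print('far',inplane(366.75,250.3))
# near: visible extents: left 112..>, top 190, bottom 380; compare left/top/bottom extents to predicted corners
for nm,q,tilt,dx in [('home',0,0,0),('q5',5,0,0),('q7,t-5',7,-5,0)]:
    th=np.radians(tilt); ex2=ex*np.cos(th)+ez*np.sin(th); ez2=ez*np.cos(th)-ex*np.sin(th)
    for sg in(1,-1):
        P=[seat+ez*q/1000+ex2*(dx+sg*x)/1000+ey*y/1000+ez2*z/1000 for x in(58,74) for y in(-19,19) for z in(-19,19)]
        U=np.array([(proj('scene',p)-[320,230])*12 for p in P]); print(nm,sg,U.min(0).round(),U.max(0).round())
for lbl,P in [('lowclip',[seat+ex*x/1000+ey*y/1000+ez*z/1000 for x in(-51,-37) for y in(-21,21) for z in(20,)]),('upclip',[seat+ex*x/1000+ey*y/1000+ez*z/1000 for x in(37,51) for y in(-21,21) for z in(20,)])]:
    print(lbl,[((proj('scene',p)-[320,230])*12).round().tolist() for p in P])
```

```text
far (np.float64(63.2), np.float64(1.2))
home 1 [476. 139.] [665. 354.]
home -1 [112. 200.] [296. 404.]
q5 1 [467. 123.] [656. 338.]
q5 -1 [103. 186.] [287. 389.]
q7,t-5 1 [477. 136.] [658. 348.]
q7,t-5 -1 [ 93. 164.] [271. 365.]
lowclip [[167.0, 284.0], [249.0, 190.0], [205.0, 278.0], [286.0, 184.0]]
upclip [[410.0, 246.0], [491.0, 149.0], [450.0, 239.0], [531.0, 142.0]]
```

The upper end is home, but the lower end still sits about 5 mm proud and the normal force is only 6.5 N. I'll push further, biased downward.

Call:
{"api": "apply_moves", "payload": {
  "motion": [
    [15,-0.04,0.07,0,0],
    [15,-0.08,0.13,0,0],
    [15,-0.1,0.18,0,0],
    [15,-0.1,0.18,0,0]
  ],
  "squeeze": 35
}}

```text
t: 11.62
tcp_pos: [0.6127, 0.0249, 0.0892]
tool_rot: [0.068, -0.704, 0.704, -0.061]
force: [-18.0, -2.5, 29.4]
finger_gap: 0.265
```

Run:
```python
from h import *
report(); wsnap('w10.png'); snap('scene','s10.png')
t=cv2.imread('pics/s10.png');cv2.imwrite('pics/c16.png',cv2.resize(t[230:280,320:385],None,fx=12,fy=12,interpolation=cv2.INTER_CUBIC))
```

```text
t 11.62 tcp [0.6127 0.0249 0.0892] yawx -169.58 ydir [-0.0092 -0.0011 -1.    ] F [-18.   -2.5  29.4] gap 0.265 q [-0.14  0.7   1.57 -0.    0.88  1.25]
```

View pics/c16.png

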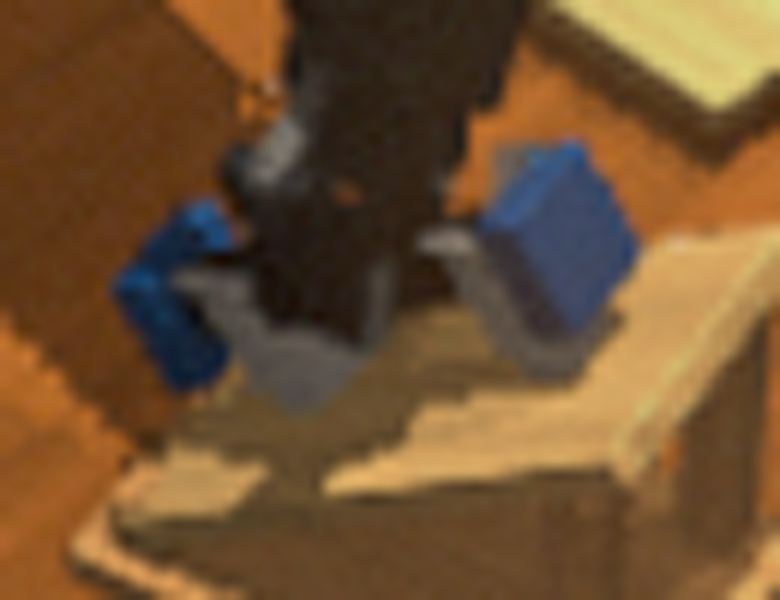

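View pics/w10.png

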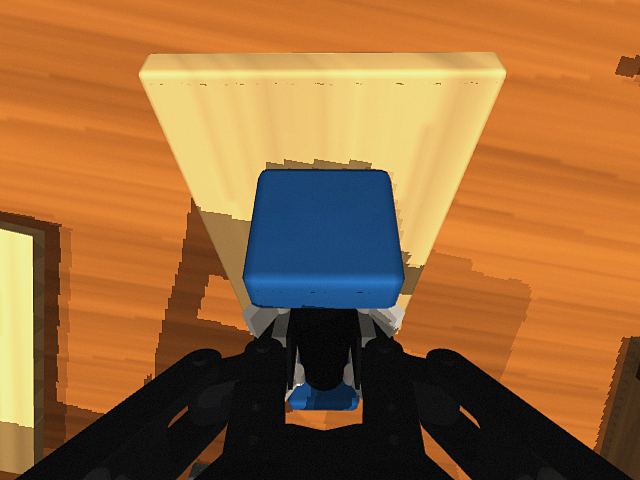

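The force is now 34 N and points along the rest's normal, so the bar has bottomed. The near block moved to its predicted home place. I'll open and go up.

Call:
{"api": "apply_moves", "payload": {
  "motion": [
    [60,0.1,-0.18,0,0],
    [70,0.1,-0.18,0,0],
    [70,0.1,-0.18,0,0],
    [70,0.1,-1,0,0],
    [70,0.1,-2.5,0,0],
    [70,0.1,-4.5,0,0],
    [70,0.1,-6,0,0],
    [70,0.1,-6,0,0]
  ],
  "squeeze": 35
}}

```text
t: 12.72
tcp_pos: [0.6174, 0.0246, 0.27]
tool_rot: [0.06, -0.703, 0.705, -0.067]
force: [0.2, -0.2, -0.4]
finger_gap: 0.82
```

Run:
```python
from h import *
report(); wsnap('w11.png'); snap('scene','s11.png')
t=cv2.imread('pics/s11.png');cv2.imwrite('pics/c17.png',cv2.resize(t[230:280,320:385],None,fx=12,fy=12,interpolation=cv2.INTER_CUBIC))
```

```text
t 12.72 tcp [0.6174 0.0246 0.27  ] yawx -169.64 ydir [ 0.0102 -0.0013 -0.9999] F [ 0.2 -0.2 -0.4] gap 0.82 q [-0.14  0.47  1.41  0.    1.24  1.25]
```

View pics/c17.png

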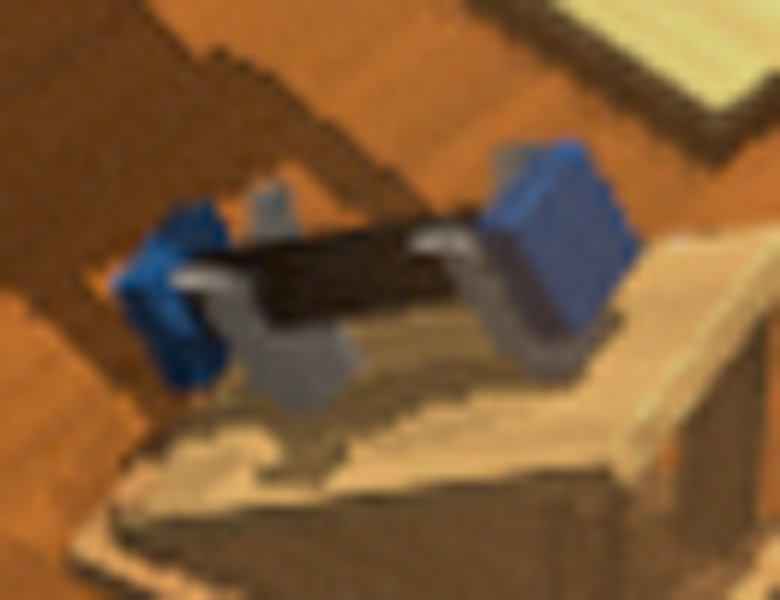

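View pics/w11.png

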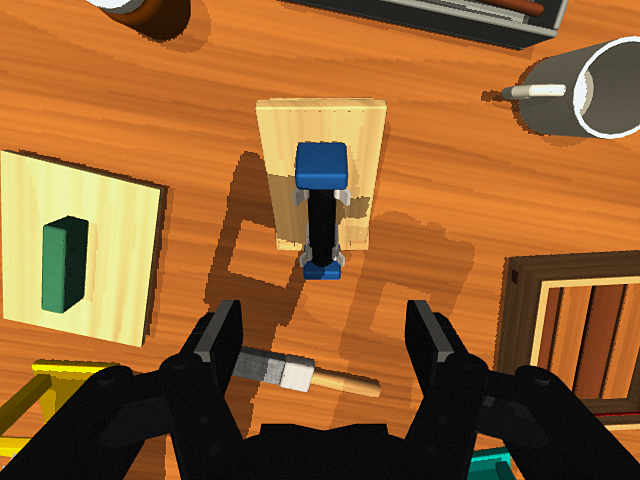

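Run:
```python
from chk import *
import pickle
cal=pickle.load(open('pics/w11.png.cal','rb'))
im=cv2.imread('pics/w11.png');h=cv2.cvtColor(im,cv2.COLOR_BGR2HSV)
m=cv2.inRange(h,(100,110,30),(125,255,255));n,l,st,ce=cv2.connectedComponentsWithStats(m)
for i in range(1,n):
    if st[i,4]>100: print(st[i,:2],st[i,:2]+st[i,2:4],st[i,4])
cv2.imwrite('pics/c18.png',cv2.resize(im[90:290,245:400],None,fx=3.8,fy=3,interpolation=cv2.INTER_CUBIC))
for nm,q,tilt,dx in [('home',0,0,0),('home x-5',0,0,-5),('q4',4,0,0),('t-4',3,-4,0)]:
    th=np.radians(tilt); ex2=ex*np.cos(th)+ez*np.sin(th); ez2=ez*np.cos(th)-ex*np.sin(th)
    for sg in(1,-1):
        P=[seat+ez*q/1000+ex2*(dx+sg*x)/1000+ey*y/1000+ez2*z/1000 for x in(58,74) for y in(-19,19) for z in(-19,19)]
        U=np.array([proj('wrist',p,cal) for p in P]); print(nm,sg,U.min(0).round(1),U.max(0).round(1))
O=seat-ez*.034
for x,y in((.088,.05),(.088,-.05),(-.088,.05),(-.088,-.05)): print('board',proj('wrist',O+ex*x+ey*y,cal).round(1))
```

```text
[295 143] [348 190] 2338
[304 260] [341 280] 564
home 1 [294.5 133.4] [348.3 183.7]
home -1 [302.7 236.2] [340.8 275. ]
home x-5 1 [294.9 138.7] [347.9 188.4]
home x-5 -1 [302.9 239. ] [340.6 277.5]
q4 1 [294.2 136.8] [348.6 187.6]
q4 -1 [302.6 239.3] [340.9 278.4]
t-4 1 [294.5 133.3] [348.3 181.5]
t-4 -1 [302.4 242.3] [341.  281.2]
board [255.7 105.9]
board [386.9 105.8]
board [278.4 241.5]
board [365.1 241.4]
```

View pics/c18.png

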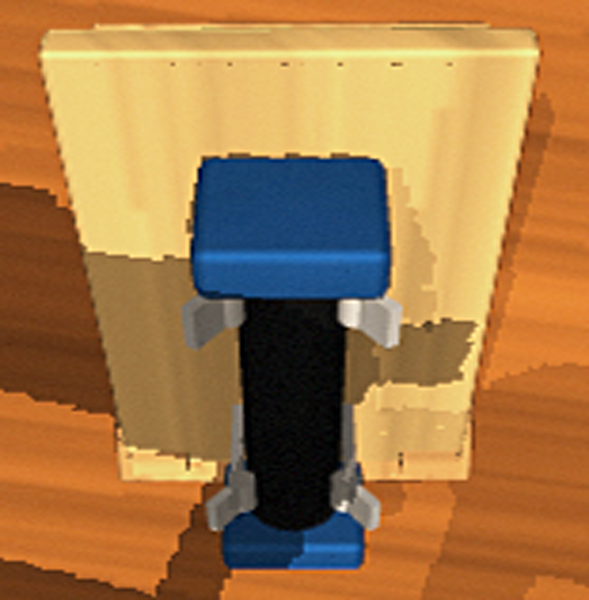

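The bar measures seated. Block extents in the wrist view fit depth ≈ 0 and tilt ≈ 0, with a slide of about 7 mm downhill, inside the ±12 mm limit. Next is the lid: plate corners in the earlier wrist picture w6 near (65,56), (198,90), (178,231) and (63,206).

Run:
```python
from chk import *
import pickle
cal=pickle.load(open('pics/w6.png.cal','rb'))
im=cv2.imread('pics/w6.png');h=cv2.cvtColor(im,cv2.COLOR_BGR2HSV)
m=cv2.inRange(h,(18,60,150),(40,255,255)); m[:, 220:]=0; m[245:]=0
m=cv2.morphologyEx(m,cv2.MORPH_CLOSE,np.ones((9,9)))
c=max(cv2.findContours(m,0,2)[0],key=cv2.contourArea); c=cv2.convexHull(c); ap=cv2.approxPolyDP(c,4,True)[:,0]; print(ap.tolist(),cv2.contourArea(c))
P=np.array([onz('wrist',*q,.026,cal) for q in ap.astype(float)]);print(P.round(4).tolist());print('ctr',P.mean(0).round(4))
for i in range(len(P)):
    d=P[(i+1)%len(P)]-P[i]; print(np.linalg.norm(d).round(4),np.degrees(np.arctan2(d[1],d[0])).round(2))
cv2.imwrite('pics/c19.png',cv2.resize(im[40:240,50:210],None,fx=3,fy=3,interpolation=cv2.INTER_CUBIC))
```

```text
[[65, 55], [193, 89], [175, 231], [62, 205]] 18230.5
[[0.6054, 0.3623, 0.026], [0.5923, 0.1979, 0.026], [0.3893, 0.2141, 0.026], [0.4018, 0.3786, 0.026]]
ctr [0.4972 0.2882 0.026 ]
0.1649 -94.55
0.2037 175.45
0.1649 85.64
0.2042 -4.57
```

View pics/c19.png

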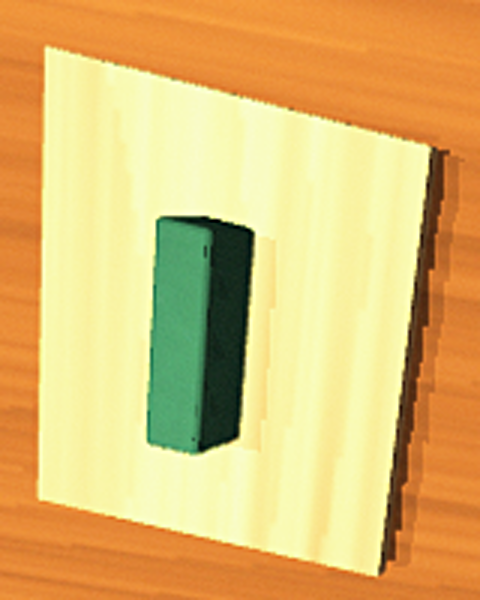

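The lid fits its plate size (204 x 165 mm). Its centre is (0.497,0.288) and yaw −4.5°. I'll move above it.

Call:
{"api": "apply_moves", "payload": {
  "motion": [
    [70,0.5,0,-1.9,0.5],
    [70,1,0.5,-3.8,1],
    [70,1.5,1,-5.7,1.49],
    [70,2,2,-7.6,1.49],
    [70,2.37,2.8,-9.36,1.49],
    [70,2.37,3.33,-9.36,1.49],
    [70,2.37,3.33,-9.36,1.49],
    [70,2.37,3.33,-9.36,1.49]
  ],
  "squeeze": 40
}}

```text
t: 13.82
tcp_pos: [0.4948, 0.2872, 0.1657]
tool_rot: [-0.029, -0.706, 0.707, 0.029]
force: [0.2, 0.7, 1.0]
finger_gap: 0.817
```

Run:
```python
from h import *
import pickle
report(); im,cal=wsnap('w12.png'); report()
im=cv2.imread('pics/w12.png');h=cv2.cvtColor(im,cv2.COLOR_BGR2HSV)
m=cv2.inRange(h,(60,60,20),(90,255,255));c=max(cv2.findContours(m,0,2)[0],key=cv2.contourArea);print(cv2.boundingRect(c),cv2.minAreaRect(c))
```

```text
t 13.82 tcp [0.4948 0.2872 0.1657] yawx 175.35 ydir [ 0.e+00 -3.e-04 -1.e+00] F [0.2 0.7 1. ] gap 0.817 q [ 0.33  0.54  1.63 -0.    0.97  1.98]
t 13.88 tcp [0.4951 0.2872 0.1662] yawx 175.33 ydir [ 1.e-03  1.e-04 -1.e+00] F [0.4 0.1 0.5] gap 0.819 q [ 0.33  0.54  1.63 -0.    0.97  1.98]
(302, 159, 34, 137) ((318.5, 227.0), (136.0, 33.0), 90.0)
```

View pics/w12.png

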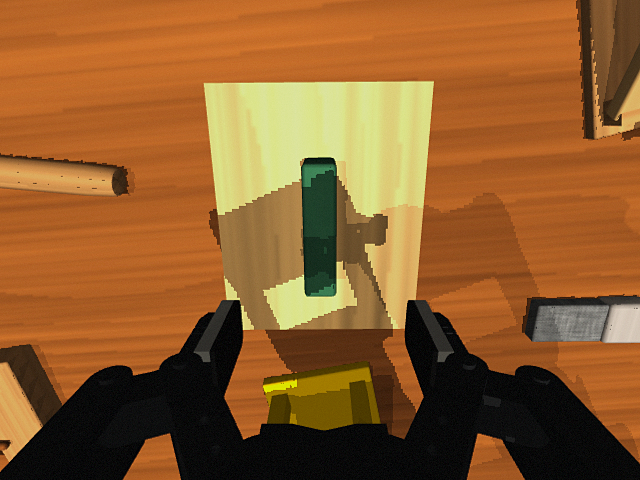

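Run:
```python
from h import *
import pickle
cal=pickle.load(open('pics/w12.png.cal','rb'));t,p,M,s=tool();d=-M[:,0];yl=-M[:,2]
a=onz('wrist',319.5,165,.066,cal);b=onz('wrist',320.5,296,.066,cal)
print(a,b,np.linalg.norm(a-b)); m=(a+b)/2-p; print('along',m@d,'left',m@yl)
P=[onz('wrist',*q,.026,cal) for q in [(204.5,82.5),(433.5,82)]]; m=(P[0]+P[1])/2-p
print('plate far edge width',np.linalg.norm(P[0]-P[1]),'along',m@d,'left',m@yl, 'skew',((P[0]-P[1])@d)/.166)
```

```text
[0.54547217 0.28477469 0.066     ] [0.4489214  0.29233574 0.066     ] 0.09684638448754405
along 0.0018747315190606384 left 0.0015268320365284175
plate far edge width 0.1643508996742464 along 0.10368843097082395 left 0.0021555684252119204 skew -0.001225348404501425
```

Call:
{"api": "apply_moves", "payload": {
  "motion": [
    [70,-0.04,1.5,-0.055,0],
    [70,-0.04,3.0,-0.055,0],
    [70,-0.04,4.0,-0.055,0],
    [70,-0.04,4.3,-0.055,0],
    [70,-0.04,4.3,-0.055,0],
    [20,-0.04,4.3,-0.055,0],
    [10,-0.04,4.3,-0.055,0],
    [10,-0.04,4.3,-0.055,0],
    [10,-0.04,4.3,-0.055,0],
    [10,-0.04,4.3,-0.055,0]
  ],
  "squeeze": 60
}}

```text
t: 15.12
tcp_pos: [0.4959, 0.2901, 0.0382]
tool_rot: [0.029, 0.707, -0.706, -0.027]
force: [-0.5, -0.7, 5.6]
finger_gap: 0.273
```

Call:
{"api": "apply_moves", "payload": {
  "motion": [
    [10,0,-0.6,0,0],
    [10,0,-1.8,0,0],
    [10,0,-3.5,0,0],
    [10,0,-5.0,0,0],
    [10,0,-6.0,0,0],
    [10,0,-6.0,0,0]
  ],
  "squeeze": 60
}}

```text
t: 15.88
tcp_pos: [0.4963, 0.2904, 0.2198]
tool_rot: [0.03, 0.707, -0.706, -0.026]
force: [-0.1, -0.2, -3.8]
finger_gap: 0.272
```

Run:
```python
from h import *
report(); im,cal=wsnap('w13.png'); snap('scene','s13.png')
```

```text
t 15.88 tcp [0.4963 0.2904 0.2198] yawx 175.46 ydir [ 0.0058  0.0021 -1.    ] F [-0.1 -0.2 -3.8] gap 0.272 q [0.34 0.47 1.58 0.   1.09 1.99]
```

View pics/w13.png

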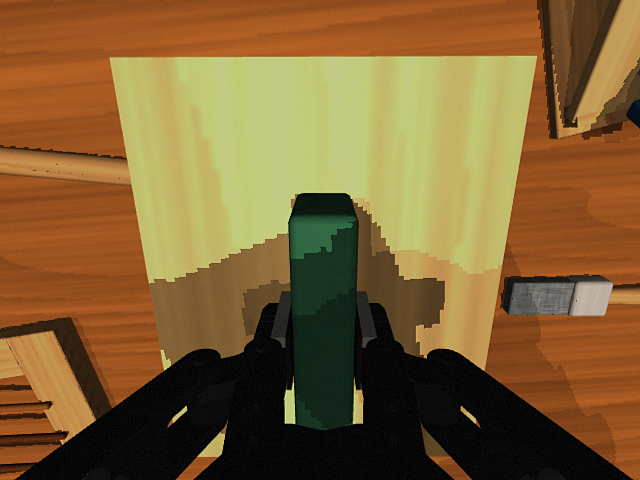

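View pics/s13.png

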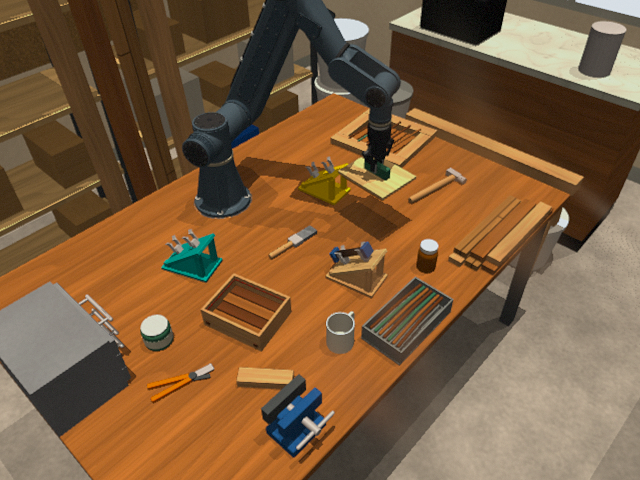

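Run:
```python
from h import *
import pickle
L=lambda f:pickle.load(open('pics/'+f+'.cal','rb'))
b=np.radians(13.4);bx=np.array([np.cos(b),np.sin(b)]);by=np.array([-np.sin(b),np.cos(b)])
for f,cs in [('w3.png',[(140.5,204),(503.5,204)]),('w4.png',[(44.5,250.5),(599.5,250)]),('w5.png',[(194,138),(450,138)])]:
    A,B=[onz('wrist',*q,.07,L(f))[:2] for q in cs]; d=A-B
    m=(A+B)/2; dd=d/np.linalg.norm(d); n=np.array([-dd[1],dd[0]]); print(f,np.linalg.norm(d).round(4),'yaw',np.degrees(np.arctan2(d[1],d[0])).round(2),'ctr',(m-.083*n).round(4))
# w2: inner far corners z=.07
A,B=[onz('wrist',*q,.07,L('w2.png'))[:2] for q in [(33,113.5),(523.5,58)]]; d=A-B; dd=d/np.linalg.norm(d); n=np.array([dd[1],-dd[0]])
print('w2',np.linalg.norm(d),np.degrees(np.arctan2(d[1],d[0]))-90,((A+B)/2-.095*n).round(4))
A,B=[onz('wrist',*q,.07,L('w6.png'))[:2] for q in [(508,159),(636.5,148.5)]];d=A-B;dd=d/np.linalg.norm(d);n=np.array([dd[1],-dd[0]])
print('w6',np.linalg.norm(d),np.degrees(np.arctan2(d[1],d[0]))-90,((A+B)/2-.103*n).round(4))
t,p,M,s=tool();d=-M[:,0];yl=-M[:,2];cal=L('w13.png')
for dz in(-.012,-.008):
    A,B=[onz('wrist',*q,p[2]+dz,cal) for q in[(110,57),(536,56.5)]];m=(A+B)/2-p
    print('lid far edge w',np.linalg.norm(A-B).round(4),'along',(m@d).round(4),'left',(m@yl).round(4),'skew deg',np.degrees(((A-B)@d)/.166).round(2))
```

```text
w3.png 0.2047 yaw 13.51 ctr [ 0.4982 -0.3208]
w4.png 0.2034 yaw 13.5 ctr [ 0.4984 -0.3217]
w5.png 0.2061 yaw 13.45 ctr [ 0.4981 -0.3213]
w2 0.14746495554178649 13.452203283257148 [ 0.4983 -0.3212]
w6 0.16182141237474537 14.342548851099238 [ 0.4968 -0.3239]
lid far edge w 0.1677 along 0.1064 left 0.0006 skew deg 0.01
lid far edge w 0.1635 along 0.1058 left 0.0006 skew deg 0.01
```

Five views agree on the box: centre (0.4983,−0.3212), yaw 13.5°. The lid is level in the grip and the rest still holds the bar (scene px 352,252). I'll carry the lid over at height.

Call:
{"api": "apply_moves", "payload": {
  "motion": [
    [10,0,-1.2,0.3,0],
    [10,-0.1,-2.2,1.2,-0.1],
    [10,-0.25,-2.2,2.8,-0.3],
    [10,-0.38,-2.2,4.5,-0.5],
    [10,-0.5,-2.2,6.2,-0.6],
    [10,-0.65,-2.2,8,-0.8],
    [10,-0.8,-2.2,9.8,-1.0],
    [10,-0.95,-2.2,11.6,-1.2],
    [10,-1.1,-2.2,13.4,-1.3],
    [10,-1.24,-2.2,15.2,-1.45],
    [10,-1.4,-2.2,17,-1.6],
    [10,-1.53,-2.2,18.6,-1.7]
  ],
  "squeeze": 70
}}

```text
t: 17.48
tcp_pos: [0.4953, -0.2712, 0.2801]
tool_rot: [-0.078, 0.704, -0.702, 0.075]
force: [1.3, 0.2, -3.6]
finger_gap: 0.267
```

Run:
```python
from h import *
report()
t,p,M,s=tool(); dv=M.T@(np.array([.4972,-.3221,p[2]])-p); print((dv/.03).round(3)); print('twist',-(193.5-(np.degrees(np.arctan2(M[1,0],M[0,0]))%360))/10)
```

```text
t 17.48 tcp [ 0.4953 -0.2712  0.2801] yawx -167.57 ydir [-0.004   0.0035 -1.    ] F [ 1.3  0.2 -3.6] gap 0.267 q [-0.7   0.39  1.52  0.    1.23  0.65]
[ 0.303 -0.006  1.67 ]
twist -0.10674939108743046
```

Call:
{"api": "apply_moves", "payload": {
  "motion": [
    [10,0.2,0.5,0.9,-0.1],
    [10,0.4,1.5,1.5,-0.1],
    [10,0.4,2.5,1.71,-0.1],
    [10,0.4,3.2,1.71,-0.1],
    [10,0.4,3.2,1.71,-0.1],
    [10,0.4,3.2,1.71,-0.1]
  ],
  "squeeze": 70
}}

```text
t: 18.23
tcp_pos: [0.4959, -0.3225, 0.1864]
tool_rot: [-0.083, 0.703, -0.702, 0.083]
force: [0.6, 0.3, -3.1]
finger_gap: 0.267
```

Run:
```python
from h import *
report(); wsnap('w14.png'); snap('scene','s14.png')
t,p,M,s=tool(); dv=M.T@(np.array([.4972,-.3221,p[2]])-p); print((dv/.03).round(3)); print('twist',-(193.5-(np.degrees(np.arctan2(M[1,0],M[0,0]))%360))/10)
t=cv2.imread('pics/s14.png');cv2.imwrite('pics/c20.png',cv2.resize(t[200:360,160:320],None,fx=4.5,fy=3.7,interpolation=cv2.INTER_CUBIC))
```

```text
t 18.23 tcp [ 0.4959 -0.3225  0.1864] yawx -166.54 ydir [-8.e-04  9.e-04 -1.e+00] F [ 0.6  0.3 -3.1] gap 0.267 q [-0.77  0.54  1.56  0.    1.04  0.57]
[-0.031 -0.    -0.021]
twist -0.0032279030968112464
```

View pics/c20.png

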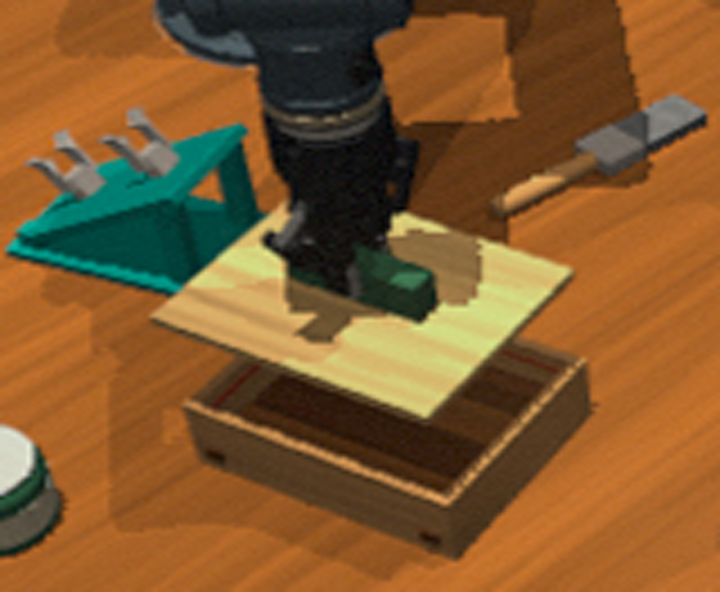

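View pics/w14.png

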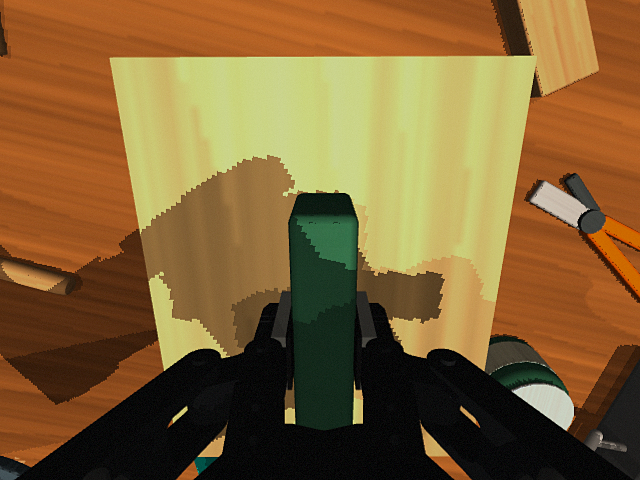

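Run:
```python
from h import *
C=np.array([.4983,-.3212]);b=np.radians(13.5);bx=np.array([np.cos(b),np.sin(b)]);by=np.array([-np.sin(b),np.cos(b)])
g=lambda u,v:(160+u/4.5,200+v/3.7)
for z in(.170,.174,.178):
  print(z,[ (lambda r:((r@bx*1000).round(1),(r@by*1000).round(1)))(onz('scene',*g(*q),z)[:2]-C) for q in[(430,415),(573,270),(152,318)]])
print('rim',[ (lambda r:((r@bx*1000).round(1),(r@by*1000).round(1)))(onz('scene',*g(*q),.07)[:2]-C) for q in[(447,502),(588,362),(186,403)]])
```

```text
0.17 [(np.float64(102.4), np.float64(-81.2)), (np.float64(101.6), np.float64(81.4)), (np.float64(-102.3), np.float64(-85.1))]
0.174 [(np.float64(104.6), np.float64(-83.8)), (np.float64(103.8), np.float64(78.2)), (np.float64(-99.4), np.float64(-87.7))]
0.178 [(np.float64(106.8), np.float64(-86.4)), (np.float64(106.0), np.float64(75.1)), (np.float64(-96.5), np.float64(-90.2))]
rim [(np.float64(104.2), np.float64(-81.9)), (np.float64(108.8), np.float64(78.1)), (np.float64(-98.3), np.float64(-82.1))]
```

The lid hangs level and centred over the box within about 2 mm in the scene view. I'll trim and lower it slowly.

Call:
{"api": "apply_moves", "payload": {
  "motion": [
    [10,-0.03,1.0,-0.01,0],
    [10,-0.03,1.9,-0.01,0],
    [10,-0.03,2.3,-0.01,0],
    [10,-0.03,2.5,-0.01,0],
    [10,-0.03,2.65,-0.01,0],
    [10,-0.03,2.8,-0.01,0],
    [10,-0.03,2.8,-0.01,0]
  ],
  "squeeze": 70
}}

```text
t: 19.2
tcp_pos: [0.4968, -0.3222, 0.103]
tool_rot: [0.083, -0.702, 0.702, -0.083]
force: [0.4, -0.8, -3.8]
finger_gap: 0.268
```

Run:
```python
from h import *
report(); wsnap('w15.png'); snap('scene','s15.png')
t=cv2.imread('pics/s15.png');cv2.imwrite('pics/c21.png',cv2.resize(t[220:360,180:310],None,fx=5,fy=4.2,interpolation=cv2.INTER_CUBIC))
```

```text
t 19.2 tcp [ 0.4968 -0.3222  0.103 ] yawx -166.55 ydir [ 1.e-04 -1.e-04 -1.e+00] F [ 0.4 -0.8 -3.8] gap 0.268 q [-0.76  0.65  1.62 -0.    0.86  0.57]
```

View pics/c21.png

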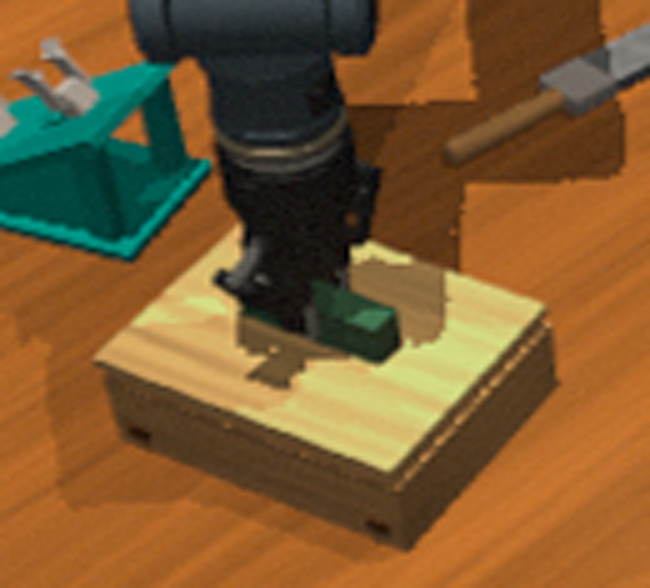

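The plug is entering freely and the arm still carries its weight. I'll lower it the rest of the way.

Call:
{"api": "apply_moves", "payload": {
  "motion": [
    [10,0,0.15,0,0],
    [10,0,0.28,0,0],
    [10,0,0.36,0,0],
    [10,0,0.42,0,0],
    [10,0,0.42,0,0]
  ],
  "squeeze": 70
}}

```text
t: 19.92
tcp_pos: [0.4966, -0.3221, 0.0922]
tool_rot: [-0.083, 0.702, -0.702, 0.083]
force: [-3.2, 3.3, 9.1]
finger_gap: 0.272
```

Run:
```python
from h import *
report()
```

```text
t 19.93 tcp [ 0.4966 -0.3221  0.0922] yawx -166.55 ydir [-1.e-04  0.e+00 -1.e+00] F [-3.2  3.3  9.1] gap 0.272 q [-0.76  0.67  1.63 -0.    0.84  0.57]
```

Contact comes at TCP z=0.092, which is the seated height (0.054 + 0.038). I'll open, rise and check.

Call:
{"api": "apply_moves", "payload": {
  "motion": [
    [60,0,0,0,0],
    [70,0,0,0,0],
    [70,0,0,0,0],
    [70,0,-1,0,0],
    [70,0,-3,0,0],
    [70,0,-5,0,0],
    [70,0,-6.5,0,0],
    [70,0,-6.5,0,0],
    [70,0,-6.5,0,0]
  ],
  "squeeze": 40
}}

```text
t: 21.05
tcp_pos: [0.4963, -0.3217, 0.2846]
tool_rot: [-0.083, 0.703, -0.702, 0.082]
force: [0.1, 0.1, 0.4]
finger_gap: 0.821
```

Run:
```python
from h import *
report(); im,cal=wsnap('w16.png'); snap('scene','s16.png'); snap('top','t16.png')
t=cv2.imread('pics/s16.png');cv2.imwrite('pics/c22.png',cv2.resize(t[220:360,180:400],None,fx=3.6,fy=4,interpolation=cv2.INTER_CUBIC))
im=cv2.imread('pics/w16.png');h=cv2.cvtColor(im,cv2.COLOR_BGR2HSV)
m=cv2.inRange(h,(18,60,120),(42,255,255)); m=cv2.morphologyEx(m,cv2.MORPH_CLOSE,np.ones((9,9)))
c=max(cv2.findContours(m,0,2)[0],key=cv2.contourArea);ap=cv2.approxPolyDP(cv2.convexHull(c),5,True)[:,0];print(ap.tolist())
```

```text
t 21.05 tcp [ 0.4963 -0.3217  0.2846] yawx -166.55 ydir [-0.0011  0.001  -1.    ] F [0.1 0.1 0.4] gap 0.821 q [-0.76  0.43  1.45  0.    1.26  0.57]
[[416, 88], [401, 294], [248, 295], [231, 89]]
```

View pics/c22.png

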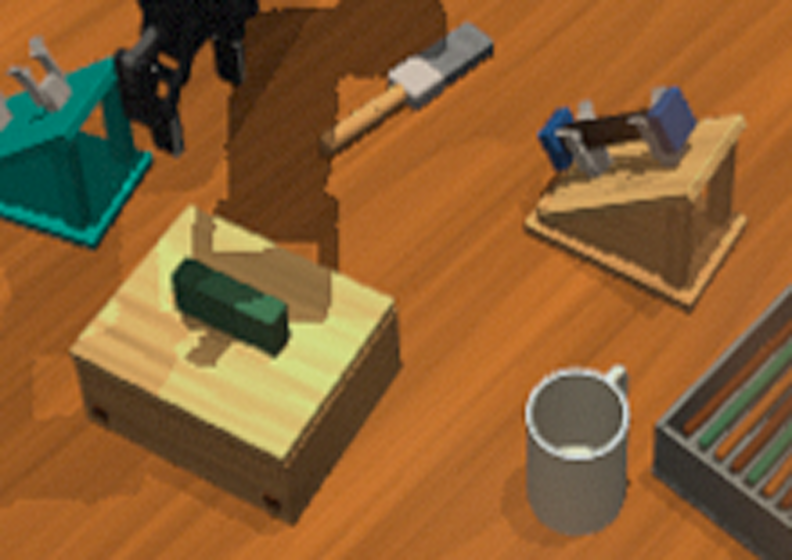

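View pics/w16.png

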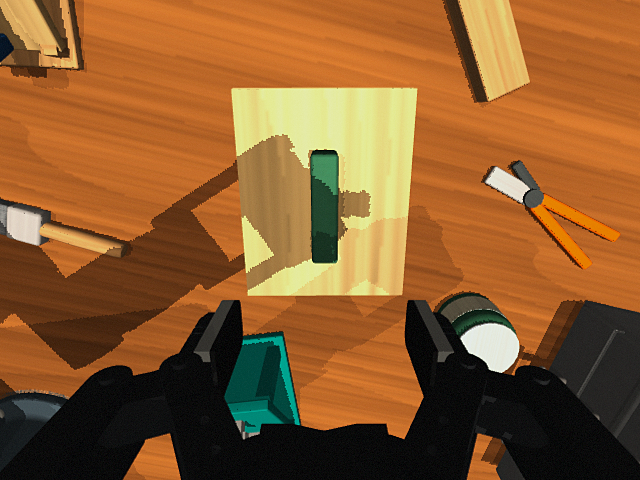

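Run:
```python
from chk import *
import pickle
cal=pickle.load(open('pics/w16.png.cal','rb'))
P=np.array([onz('wrist',*q,.08,cal) for q in[(416.5,88),(401.5,295),(248,295.5),(231.5,88.5)]]);C=P.mean(0)
print('lid ctr',C.round(4),[np.linalg.norm(P[(i+1)%4]-P[i]).round(4) for i in range(4)])
b=np.radians(13.5);d=C[:2]-[.4983,-.3212];print('off in box',d@[np.cos(b),np.sin(b)],d@[-np.sin(b),np.cos(b)])
im=cv2.imread('pics/s16.png');cv2.imwrite('pics/c23.png',cv2.resize(im[230:280,320:385],None,fx=12,fy=12,interpolation=cv2.INTER_CUBIC))
a=cv2.imread('pics/s11.png');print('bar region diff s11 vs s16',np.abs(a[235:265,325:378].astype(int)-im[235:265,325:378]).mean())
```

```text
lid ctr [ 0.4975 -0.323   0.08  ] [np.float64(0.2055), np.float64(0.1645), np.float64(0.2057), np.float64(0.1642)]
off in box -0.001211541210447048 -0.0015690645945498332
bar region diff s11 vs s16 17.3146750524109
```

View pics/c23.png

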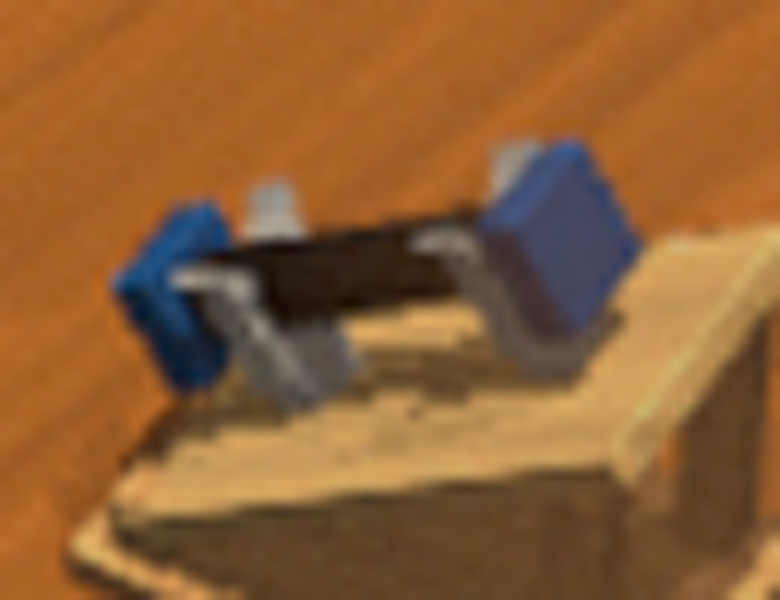

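The lid is flush, measuring 205.6 x 164.4 mm at z=0.08 and centred within 2 mm. The rod's slope in the scene view (−0.155) matches the seated prediction (−0.153). Handing in.

Run:
```python
from h import *
print(manip.sign_off())
```

```text
the job is handed in; nothing more can be done
None
```

I lifted the bar out of the box and snapped it into both clips of the wooden tool rest. Then I put the lid on the box and handed the job in at about 21 s; `sign_off` gave no verdict. To match the sloping clips, I tilted the bar in the grip first by pressing it on the box's outer rim.

**Bar:**
- The push bottomed at 34 N, square to the board.
- Afterwards the picture fits a fully seated bar: depth and tilt are about 0, and the rod's slope in the image is −0.155 against −0.153 predicted.
- It sits about 7 mm downhill along the clips, within the 12 mm allowed.

**Lid:**
- It made contact at the expected seated height and measures centred within 2 mm, with no gap visible round the rim.
- The stakes are under the lid, so I could not see them at the end; they were flat when I last saw inside.

**Bystanders:** none looked disturbed in the views I took, though I did not measure them. The gripper was clear of everything at hand-in.

**Disagreements:**
- My first height for the clip seat, worked out from the stated 130 mm rest height, came out about 10 mm too high. I used the triangulated height instead, which three views agreed on.
- On the first push the lower end stayed about 5 mm proud; the second push seated it.

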